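Drive the cartridge's plug flush on the strike stand

ROBOT

A 7-joint arm with a two-finger parallel gripper is mounted at the origin on the work surface. World frame = base frame: x ahead of the robot, y to its left, z up, the work surface at z = 0. Lengths are in mm, angles in rad, forces in N, time in s.
With the tool pointing down it reaches from about 400 to 875 mm from the base axis. Payload 4.4 kg.
Tool frame: the origin (TCP) lies at the very end of the fingers, on their centre line; the grasp point (between the pads) lies 19 mm behind it; z points along the fingers, y is the line along which they close (so a half turn about z gives the same grasp; the last joint's range is limited). The gripper opens to 85 mm and grips with 20 to 120 N. Pads are 22 mm wide; open, the fingers measure 114 mm over their backs; the gripper's body (76 mm by 85 mm) begins 54 mm behind the grasp point. The pads swing forward as they close: fully open they stand 13 mm farther back than shut.
Start: joints at [1.193, 0.628, 0.038, 1.517, -0.027, 0.996, -0.02], TCP at [199.431, -618.664, 206.713] pointing down, gripper open.
Joint ranges: [-3.06, 3.06], [-0.37, 2.12], [-1.25, 1.32], [0.18, 2.47], [-1.1, 4.24], [0.23, 1.98], [-2.94, 2.94]. Speed limits (rad/s): [2.57, 2.57, 3.14, 3.14, 3.14, 3.14, 3.14].

INTERFACE

Orientations are given as [roll, pitch, yaw] about the fixed x, y, z axes, in that order (R = Rz(yaw) Ry(pitch) Rx(roll)).
In Python, from cell import status, get_image, ctrl, models gives the robot as it stands.
- The arm moves only by the shell command python3 -m handwheel 'ROWS' [OPENING]. ROWS is JSON, a list of rows, each an object with "delta_pos": the shift along the world's x, y, z in cm, a list of three; "yaw": the turn about the world's z in rad. A call has 1 to 10 rows; each row shifts and turns the commanded pose from where the row before left it; what a row does not reach is not made up. A row lasts 1/12 s, in which the tool goes at most 41.7 mm and 7.16 degrees, less where a joint would pass 70% of its speed; a pose out of reach is approached as far as the arm can. A call is refused whole if a number of a shift passes 4.17 or a number of a turn 0.125, either way. A call with a gripper value outside its range is refused whole. OPENING is the opening, from -1 (shut) to 1 (fully open), set as the call begins (- or left out, the last holds). The fingers move at their own pace and stop on an object; the grip force is fixed at half the most. Time passes only in rows, so rows that do not move let the fingers close. It gives the time, the measured TCP pose, the force, the opening and the grip force at its end, in the units of the state.
- status.read_state(): the state, without advancing time (a new reading comes with each control period).
- get_image(name): name is "scene" or "top" or "wrist"; returns a dict with "color" (480x640x3 uint8, red, green, blue), "z_map" (480x640 float32, mm along the optical axis (not along the pixel's ray), 0 where there is no reading), "fx", "fy", "cx", "cy" (pixels), "position" and "rotation" of the camera in the world; the wrist camera has in their place "hand_eye" (4x4, takes a point from camera to tool coordinates, whose origin is the TCP and whose axes are the flange's). Camera axes: x right, y up, looking along -z (the intrinsics and any distortion apply to the point x, -y, -z); pixel columns grow to the right and rows downward; lengths in mm; the calibration is good to about 2 mm. A picture is of the moment at which its call begins: read the wrist's pose just before it.
- ctrl.finish_job(): hands the job in; it is judged then, once.
Trained networks look in a picture, given as the dict that the camera call returned (one of the last four; its "shot" number tells which), for a name from the list of things; names that differ only in an ending like _2 or _b are one class to them, and where a whole thing is asked for, a point or a joint stands for the part that bears it (a point fixed in the world has none). Each returns a list of dicts, best first, with "score" (0 to 1); they miss things now and then, are a little off and sometimes report something else, mostly with a low value. They report only what shows in the picture. A call takes as long as a camera call. They do not tell look-alikes from the thing itself.
- models.boxes_of(picture, name): "rect" ([left, top, right, bottom] in pixels, round what is visible of it).
The state is a dict: "clock": time; "qpos": joint angles; "qd": joint speeds; "tau": joint torques, N m; "eef_pos": TCP position; "tool_rot": TCP orientation; "force": force on the tool from outside, world axes, zero at the start; "torque": the same for the moment, N m; "width": finger opening in mm; "gripper_force": force on a finger pad.
Only numpy, scipy, OpenCV 4.12 (cv2) and the standard library are available. Lean on these libraries where they do the work, as an engineer would, in place of code of your own. Each camera call takes 0.05 s, during which the arm holds its last target. There are 200 camera calls.

TASK

Close the blue cartridge on the sloping plug-setting stand: push its white tray in under the punch until the spring latch snaps and the tray is fully home, and turn the aluminium depth sleeve to 5. Then take the wooden mallet by its handle and strike the sprung punch head briskly down against the sleeve so that the plug is driven in to that depth, and lay the mallet, without dropping it, back on the cork mat with its head and handle end both over the mat. Leave the jar, the protractor plate and the torque screwdriver where they are.

Things in the scene. Friction and masses are not known exactly. Their poses are not given: they have to be found in the camera images.
- stand: Fixed grey plug-setting stand: cast wedge 220 (x) by 170 (y) mm on a thin foot plate 250 by 215 mm. Its top face slopes 30 deg, rising to the stand's +y, so all on it leans 30 deg towards -y. A column at the high side carries an arm 84 mm wide over the tray. Origin: centre of the underside. x: the way the tray is pushed in, roughly away from the robot; z up.
- punch_axis (a point): Fixed frame on the punch axis at the flat top face of the stand's arm. z: the punch axis, up out of the slope, 30 deg from vertical (strike along -z); x: the way the tray slides in; y up the slope. The face reaches 42 mm to each side in x, 43 mm along -y. Above it: sleeve from z = 8 to 38 mm (at 0; 1 mm lower per number), then the punch head, 44 to 58 mm.
- sleeve (a joint): Turn of the depth sleeve, rad, growing clockwise seen from above along the punch axis: number times 0.349 (20 deg), 0 at 0, 1.745 at 5, end at 6. A ball detent holds it at each number (0.1 N m to turn). It screws down 1 mm per number and stops the punch after 6 mm plus 1 mm per number. Starts at 1, 2 or 3.
- sleeve_grip (a point): On the axis, half-way up the depth sleeve: grooved aluminium collar, dia 50, 30 mm high, under the punch head; turns with it. One black line down its side and over its upper edge is the index. Under it is a gap of 8 mm (at 0) to 2 mm (at 6) to the arm's face; the punch head's top is 35 mm above this point at 0, 40 mm at 5.
- scale_5 (a point): Mark 5 on the arm's top face. Seven black marks ring the sleeve, 20 deg apart, 29 to 36 mm from the axis, 0 and 5 longer and wider (28 to 42 mm). 0 lies 30 deg from punch_axis +x towards +y; numbers grow clockwise seen from above, so 5 lies at -70 deg and 6 straight down the slope. The sleeve reads the mark its black line points at.
- tray (a joint): Slide of the white tray, m: 0 fully out, 0.050 fully home under the punch against a hard stop. It slides stiffly (2 N) and stays where it is left; over the last 10 mm the nose of its side latch rides over a steel pin (about 5 N) and snaps in behind it.
- tray_tab (a point): Middle of the top edge of the push tab, on its free outer face (towards punch_axis -x). The tab: upright white plate at the tray's outer end, 46 mm wide (punch_axis y), 50 mm high (punch_axis z, down almost to the slope), 8 mm thick. Tray: 120 by 66 by 23 mm, holding the blue cartridge 96 by 54 mm. When home this point is at punch_axis x = -94, y = 0, z = -49 mm.
- plug (a joint): Depth, m, to which the grey plug (dia 18 mm) is driven into the boss on top of the blue cartridge: 0 standing 5 mm proud, 0.005 flush. Takes about 5 N and stays where driven. With the tray home it is under the punch, whose nose meets it after 6 mm of stroke.
- punch (a joint): Stroke of the sprung steel punch, m: 0 up, growing as it is struck down along punch_axis -z. Spring 3 N at rest plus 400 N/m; comes up by itself. With the sleeve at 5 the head meets the sleeve at 0.011.
- punch_head: The domed steel head of the punch, dia 35, 13 mm high, moving with it; its frame is that of punch_axis, shifted with the stroke. It stands on a 16 mm shank.
- punch_top (a point): Centre of the top of the punch head, where the mallet strikes.
- mallet: Round carver's mallet of wood, about 0.36 kg, lying on the mat. Dark tapered head 75 mm long, dia 72 outside, 58 at the handle; pale octagonal handle 24 mm across with a 30 mm end knob. Origin: on the plane it lies on, below the gripping point; x towards the head, z up. Head x = 20 to 98 mm, handle -130 to 20. It lies on the knob and a straight line of the head's side (z = 0), which strikes.
- mallet_grip (a point): Gripping point on the handle's axis next to the head, 27 mm above the plane the mallet lies on. The handle is 24 mm wide (mallet y).
- mallet_face (a point): Striking point: on the underside of the head (z = 0), 53 mm from the mallet's origin along its x.
- mallet_end (a point): In the end knob on the handle's axis, 125 mm from the mallet's origin along its -x, 15 mm high.
- mat: Fixed cork mat 300 (x) by 240 (y) by 4 mm on the table; origin at the centre of its underside.
- jar: Amber glass jar with a black twist cap, dia 72, 95 mm high, standing; origin at the centre of its base. Not to be moved.
- protractor: Half-round steel protractor plate, 180 by 90 by 4 mm, lying flat; origin under its middle. Not to be moved.
- torque_driver: Short aluminium torque screwdriver, 160 mm long, 30 mm thick, lying along its x; origin under its middle. Not to be moved.
- mallet_head (a point): Centre of the mallet's dark head, on its axis: 57 mm from the mallet's origin along x, 32 mm above the plane it lies on.
Things that resemble listed ones, but are neither listed nor needed, are in the scene too. There is more than one size of the mallet; the job needs the larger.

How it is judged:
By the outcome, as a careful person would: the job done as asked, in the order asked, and still so for the second after the job is handed in, with the robot touching nothing.
It also fails if it takes over 67 s, if anything falls off the work surface, if the arm or the gripper's body presses on something with over 40 N, if the wrist force passes 120 N, or if a joint passes its speed limit or range.

## Working session

There is one attempt and no reset: what is moved stays moved. The work goes in short steps, Python scripts to look and compute and a shell command to move; the robot and the scene stay as the last step left them, time stands still between calls to the robot, and variables do not carry over. Pictures are saved under pics/ and viewed, at most 10 in all, crops included, and the job is handed in when it is done.

```bash
mkdir -p pics; ls; cat > h.py <<'E'
import numpy as np,cv2
from cell import status,get_image,ctrl,models
def px2w(p,u,v,z=None):
    z=p['z_map'][int(v),int(u)] if z is None else z
    c=np.array([(u-p['cx'])/p['fx']*z,-(v-p['cy'])/p['fy']*z,-z])
    return np.array(p['rotation']).reshape(3,3)@c+np.array(p['position'])
def save(p,n,crop=None,s=1):
    im=p['color'][:,:,::-1]
    if crop: im=im[crop[1]:crop[3],crop[0]:crop[2]]
    cv2.imwrite('pics/'+n,cv2.resize(im,None,fx=s,fy=s,interpolation=cv2.INTER_CUBIC))
E
python3 - <<'E'
from h import *
print(status.read_state())
for n in ['scene','top']:
    p=get_image(n); save(p,n+'0.png'); print(n,p['position'],p['rotation'],p['fx'],p['cx'],[k for k in p])
    for o in ['stand','sleeve','tray','punch_head','mallet','mat','jar','protractor','torque_driver','mallet_head']:
        print(o,[(np.round(b['rect']).tolist(),round(b['score'],2)) for b in models.boxes_of(p,o)][:4])
E
```

```text
pics
{'clock': 0.0, 'qpos': array([ 1.19321733,  0.6293142 ,  0.03844144,  1.51837481, -0.02698075,
        0.99629026, -0.02002128]), 'qd': array([-0.00039572, -0.00087274,  0.00062839, -0.00127585, -0.00100359,
        0.00020283, -0.00033415]), 'tau': array([ 6.70963873e-04, -5.63400793e+01,  1.22652970e+00, -1.93446779e+01,
        1.11273938e-02,  1.06951417e-02,  3.88302638e-06]), 'eef_pos': array([ 199.20546696, -618.01954213,  205.80763858]), 'tool_rot': array([-3.13972445e+00,  3.90048787e-05,  3.11768490e-01]), 'force': array([0.62078901, 0.67180416, 0.16109156]), 'torque': array([-0.06617788,  0.00446691, -0.01539262]), 'gripper_force': 0.0, 'width': 85.25272695932055}
scene [1326.79124714 -131.89749733 1171.14551423] [ 0.62931018 -0.0034936   1.40102355] 577.0209041660685 320.5859290353301 ['color', 'z_map', 'fx', 'fy', 'cx', 'cy', 'position', 'rotation', 'shot']
stand [([316.0, 220.0, 440.0, 346.0], 0.67)]
sleeve [([339.0, 246.0, 363.0, 274.0], 0.9), ([462.0, 238.0, 492.0, 294.0], 0.64), ([417.0, 185.0, 476.0, 227.0], 0.62)]
tray [([340.0, 226.0, 383.0, 294.0], 0.65), ([
[... 1030 characters left out ...]
2.0, 301.0, 285.0], 0.81), ([284.0, 196.0, 309.0, 221.0], 0.26)]
punch_head [([296.0, 198.0, 311.0, 212.0], 0.7), ([407.0, 208.0, 516.0, 347.0], 0.18)]
mallet [([417.0, 139.0, 482.0, 157.0], 0.9), ([431.0, 214.0, 474.0, 318.0], 0.85)]
mat [([407.0, 207.0, 513.0, 343.0], 0.64), ([295.0, 198.0, 310.0, 212.0], 0.64), ([146.0, 214.0, 166.0, 282.0], 0.22)]
jar [([371.0, 154.0, 406.0, 193.0], 0.57)]
protractor [([128.0, 310.0, 202.0, 378.0], 0.9), ([297.0, 194.0, 314.0, 212.0], 0.58)]
torque_driver [([286.0, 198.0, 309.0, 222.0], 0.64), ([146.0, 216.0, 167.0, 284.0], 0.62), ([432.0, 214.0, 475.0, 317.0], 0.21)]
mallet_head [([429.0, 217.0, 479.0, 316.0], 0.8), ([414.0, 138.0, 485.0, 160.0], 0.69)]
```

View pictures.

View pics/top0.png

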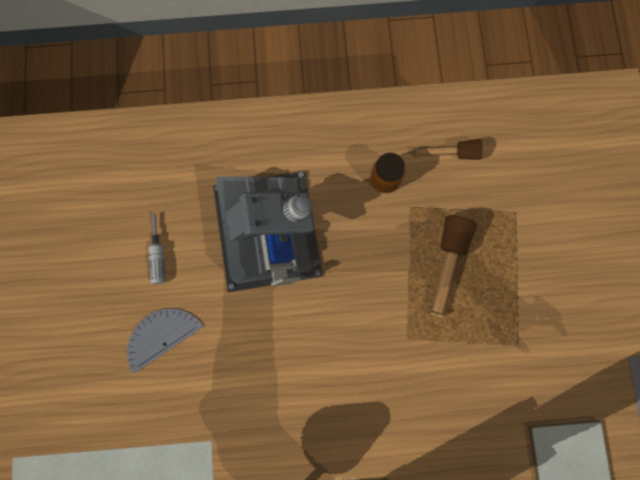

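View pics/scene0.png

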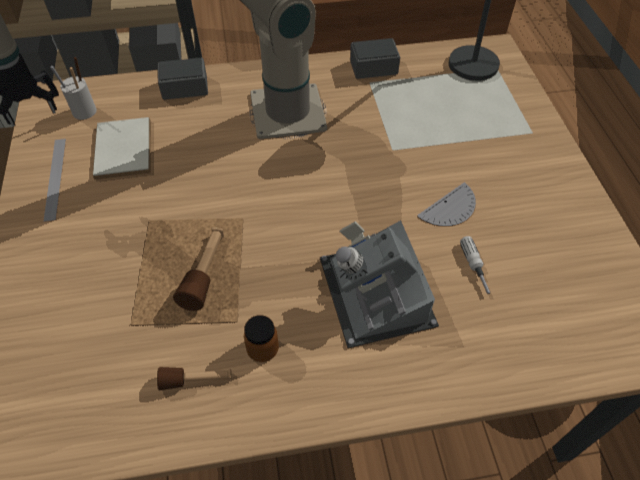

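```bash
cat >> h.py <<'E'
from scipy.spatial.transform import Rotation as Ro
def cam(p,st=None):
    if 'position' in p: return Ro.from_euler('xyz',p['rotation']).as_matrix(),np.array(p['position'])
    H=np.array(p['hand_eye']).reshape(4,4); Rt=Ro.from_euler('xyz',st['tool_rot']).as_matrix()
    return Rt@H[:3,:3],Rt@H[:3,3]+st['eef_pos']
def cloud(p,st=None):
    R,t=cam(p,st); v,u=np.mgrid[:480,:640]; z=p['z_map'].astype(float)
    c=np.stack([(u-p['cx'])/p['fx']*z,-(v-p['cy'])/p['fy']*z,-z],-1)
    w=c@R.T+t; w[z==0]=np.nan; return w
def proj(p,X,st=None):
    R,t=cam(p,st); c=(np.atleast_2d(X)-t)@R
    return np.stack([p['cx']+p['fx']*c[:,0]/-c[:,2],p['cy']+p['fy']*c[:,1]/c[:,2]],-1)
E
python3 - <<'E'
from h import *
p=get_image('top'); w=cloud(p)
for u,v in [(217,187),(302,176),(320,271),(231,286),(281,250),(298,206),(265,215),(230,200),(458,225),(455,265),(438,310),(389,170),(412,212),(515,212),(410,340),(515,340),(470,150),(156,250),(165,340)]:
    print((u,v),np.round(w[v,u],0))
save(p,'c.png',(200,160,340,310),4)
np.save('w.npy',w)
E
```

```text
(217, 187) [766. 228.  13.]
(302, 176) [777.  32.  11.]
(320, 271) [553.   9.  18.]
(231, 286) [535. 207.  18.]
(281, 250) [594.  89.  90.]
(298, 206) [659.  45. 193.]
(265, 215) [652. 112. 173.]
(230, 200) [709. 189.  98.]
(458, 225) [ 620. -295.   73.]
(455, 265) [ 538. -285.   40.]
(438, 310) [ 445. -238.   33.]
(389, 170) [ 749. -157.   93.]
(412, 212) [ 672. -212.    6.]
(515, 212) [ 654. -448.    0.]
(410, 340) [ 387. -177.   -7.]
(515, 340) [ 368. -405.    1.]
(470, 150) [ 796. -352.   45.]
(156, 250) [627. 367.  30.]
(165, 340) [431. 361.  -1.]
```

View pics/c.png

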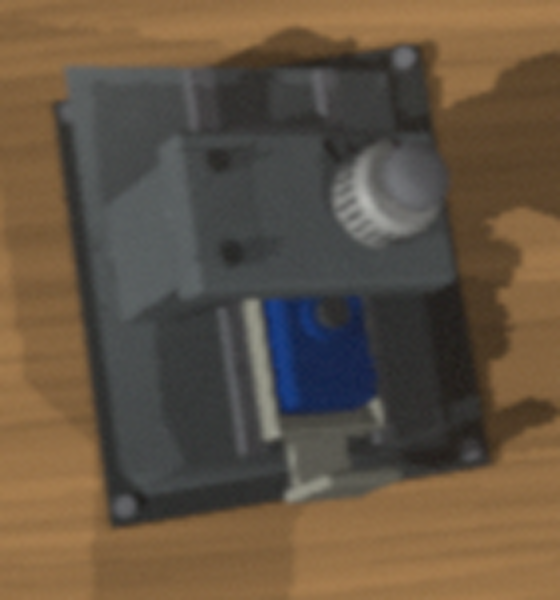

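```bash
R='x'; python3 -m handwheel '[{"delta_pos":[1.85,3.34,1.2],"yaw":-0.108},{"delta_pos":[1.85,3.34,1.2],"yaw":-0.108},{"delta_pos":[1.85,3.34,1.2],"yaw":0},{"delta_pos":[1.85,3.34,1.2],"yaw":0},{"delta_pos":[1.85,3.34,1.2],"yaw":0},{"delta_pos":[1.85,3.34,1.2],"yaw":0},{"delta_pos":[1.85,3.34,1.2],"yaw":0},{"delta_pos":[1.85,3.34,1.2],"yaw":0},{"delta_pos":[1.85,3.34,1.2],"yaw":0},{"delta_pos":[1.85,3.34,1.2],"yaw":0}]' -1
python3 -m handwheel '[{"delta_pos":[1.85,3.34,0],"yaw":0},{"delta_pos":[1.85,3.34,0],"yaw":0},{"delta_pos":[1.85,3.34,0],"yaw":0},{"delta_pos":[1.85,3.34,0],"yaw":0},{"delta_pos":[1.85,3.34,0],"yaw":0},{"delta_pos":[1.85,3.34,0],"yaw":0},{"delta_pos":[1.85,3.34,0],"yaw":0},{"delta_pos":[1.85,3.34,0],"yaw":0},{"delta_pos":[1.85,3.34,0],"yaw":0},{"delta_pos":[0,0,0],"yaw":0}]'
python3 - <<'E'
from h import *
st=status.read_state(); p=get_image('wrist'); save(p,'w1.png'); print(st['eef_pos'],st['tool_rot'],st['qpos'],np.round(p['hand_eye'],2),p['fx'],st['force'])
for o in ['sleeve','tray','punch_head','stand']: print(o,[(np.round(b['rect']).tolist(),round(b['score'],2)) for b in models.boxes_of(p,o)][:4])
np.savez('w1.npz',w=cloud(p,st),c=p['color'])
E
```

```text
clock: 1.98
eef_pos: [385.0, -282.9, 327.6]
tool_rot: [3.141, -0.001, 0.096]
force: [1.5, -0.7, 0.7]
width: -0.3
gripper_force: 0.0
clock: 2.82
eef_pos: [553.6, 25.6, 326.5]
tool_rot: [-3.136, -0.003, 0.107]
force: [0.2, 1.5, 0.3]
width: -0.1
gripper_force: 0.0
[553.63055342  25.62986091 326.51092439] [-3.13552246e+00 -3.09421549e-03  1.06978475e-01] [-0.0048813   0.3750568  -0.12729301  1.61572576  0.04436156  1.15074146
 -1.6051819 ] [[   0.      0.95    0.3    77.51]
 [   1.     -0.     -0.      0.87]
 [  -0.      0.3    -0.95 -165.46]
 [   0.      0.      0.      1.  ]] 399.9057135915905 [0.17329518 1.49719408 0.33001029]
sleeve [([274.0, 36.0, 332.0, 111.0], 0.57)]
tray [([228.0, 130.0, 294.0, 226.0], 0.82)]
punch_head [([308.0, 48.0, 352.0, 101.0], 0.66)]
stand [([126.0, 0.0, 350.0, 227.0], 0.81), ([501.0, 136.0, 638.0, 312.0], 0.38)]
```

View pics/w1.png

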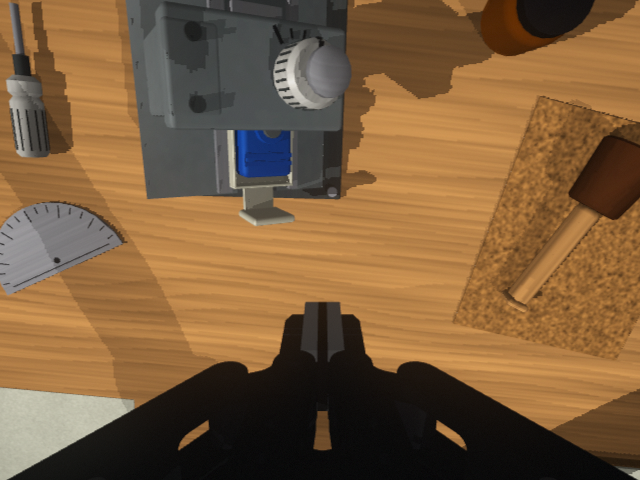

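```bash
cat > fit.py <<'E'
from h import *
from scipy.optimize import least_squares
def frame(yaw):
    ex=np.array([np.cos(yaw),np.sin(yaw),0]); eyh=np.array([-np.sin(yaw),np.cos(yaw),0]); s,c=.5,np.sqrt(.75)
    ez=np.array([0,0,c])-s*eyh; ey=c*eyh+s*np.array([0,0,1]); return np.stack([ex,ey,ez],1)
def fit(w,yaw,guess):
    F=frame(yaw); P=w.reshape(-1,3); P=P[~np.isnan(P[:,0])]; q=P@F; g=guess@F
    d=q-g
    m=(abs(d[:,0])<38)&(d[:,1]>35)&(d[:,1]<75)&(abs(d[:,2])<15)
    z0=np.median(d[m,2])
    # plane check
    A=np.c_[d[m,:2],np.ones(m.sum())]; r=np.linalg.lstsq(A,d[m,2],rcond=None)[0]
    s=(np.hypot(d[:,0],d[:,1])<36)&(d[:,2]-z0>8)&(d[:,2]-z0<34)
    S=d[s]
    f=lambda p:(np.hypot(S[:,0]-p[0],S[:,1]-p[1])-25)
    o=least_squares(f,[0,0],loss='soft_l1',f_scale=1.)
    h=(np.hypot(d[:,0]-o.x[0],d[:,1]-o.x[1])<6)&(d[:,2]-z0>35)
    ztop=np.median(d[h,2])-z0
    return F@(g+np.array([o.x[0],o.x[1],z0])),r,m.sum(),s.sum(),np.abs(o.fun).mean(),ztop
E
python3 - <<'E'
from fit import *
w=np.load('w1.npz')['w']; wt=np.load('w.npy')
for W,n in ((w,'wrist'),(wt,'top')):
    g=np.array([660,60,150.])
    for i in range(4):
        r=fit(W,.095,g); g=r[0]
    print(n,[np.round(x,3) for x in r])
    F=frame(.095); q=(W-g)@F
    # arm face edges at |y| range
    m=(abs(q[...,2])<4)&(q[...,1]>-45)&(q[...,1]<90)
    for a,b in ((-40,-20),(20,40),(40,60),(60,80)):
        k=m&(q[...,1]>a)&(q[...,1]<b)&(abs(q[...,0])<60); x=q[k][:,0]; print((a,b),np.round(np.percentile(x,[1,99]),1),k.sum())
    # tab
    t=(abs(q[...,1])<15)&(q[...,0]<-100)&(q[...,0]>-175)&(q[...,2]>-56)&(q[...,2]<-40)
    print('tab',np.round(np.percentile(q[t],[2,25,50,75,98],axis=0),1),t.sum())
E
```

```text
wrist [array([661.792,  57.194, 138.307]), array([ 0.005,  0.021, -1.139]), np.int64(5613), np.int64(1281), np.float64(0.615), np.float64(57.778)]
(-40, -20) [-41.4  40.8] 832
(20, 40) [-40.   40.5] 2674
(40, 60) [-39.6  40.8] 2959
(60, 80) [-39.4  41. ] 3115
tab [[-134.8  -14.4  -55.2]
 [-132.    -7.1  -51.3]
 [-129.9    0.5  -50.4]
 [-128.1    7.7  -49.8]
 [-127.1   14.1  -48.6]] 225
top [array([663.444,  57.368, 140.143]), array([ 0.007,  0.03 , -1.553]), np.int64(646), np.int64(222), np.float64(1.545), np.float64(57.167)]
(-40, -20) [-41.8  38.6] 123
(20, 40) [-41.2  39.3] 327
(40, 60) [-40.4  39.4] 339
(60, 80) [-40.3  40.2] 331
tab [[-135.6  -13.   -55.1]
 [-133.5   -8.1  -52.2]
 [-131.5   -1.1  -50.9]
 [-129.5    6.6  -49. ]
 [-127.4   14.7  -46.5]] 49
```

```bash
python3 -m handwheel '[{"delta_pos":[-1.9,2.0,-2.5],"yaw":-0.005},{"delta_pos":[-1.9,2.0,-2.5],"yaw":0},{"delta_pos":[-1.9,2.0,-2.5],"yaw":0},{"delta_pos":[0,0,-3.9],"yaw":0},{"delta_pos":[0,0,-3.9],"yaw":0},{"delta_pos":[0,0,-3.9],"yaw":0},{"delta_pos":[0,0,-3.9],"yaw":0},{"delta_pos":[0,0,-2.1],"yaw":0},{"delta_pos":[0,0,0],"yaw":0},{"delta_pos":[0,0,0],"yaw":0}]'
```

```text
clock: 3.9
eef_pos: [493.5, 74.5, 74.5]
tool_rot: [3.141, 0.002, 0.089]
force: [1.0, 0.6, 0.1]
width: 0.2
gripper_force: 0.0
```

```bash
python3 -m handwheel '[{"delta_pos":[1.2,0.11,0],"yaw":0},{"delta_pos":[1.2,0.11,0],"yaw":0},{"delta_pos":[1.0,0.09,0],"yaw":0},{"delta_pos":[1.0,0.09,0],"yaw":0},{"delta_pos":[0.6,0.05,0],"yaw":0},{"delta_pos":[0,0,0],"yaw":0}]'
python3 -m handwheel '[{"delta_pos":[0.5,0.045,0],"yaw":0},{"delta_pos":[0,0,0],"yaw":0}]'
python3 -m handwheel '[{"delta_pos":[0.3,0.03,0],"yaw":0},{"delta_pos":[0,0,0],"yaw":0}]'
python3 -m handwheel '[{"delta_pos":[0.3,0.03,0],"yaw":0},{"delta_pos":[0,0,0],"yaw":0}]'
```

```text
clock: 4.4
eef_pos: [546.1, 79.9, 76.6]
tool_rot: [3.142, -0.004, 0.089]
force: [-1.4, 0.9, -0.4]
width: 0.3
gripper_force: 0.3
clock: 4.57
eef_pos: [549.9, 80.7, 75.8]
tool_rot: [3.142, -0.002, 0.09]
force: [-0.6, -0.2, 0.5]
width: 0.1
gripper_force: 0.6
clock: 4.73
eef_pos: [552.3, 81.2, 75.1]
tool_rot: [-3.142, -0.001, 0.091]
force: [-0.9, -0.1, 1.2]
width: 0.2
gripper_force: 0.7
clock: 4.9
eef_pos: [554.2, 81.5, 74.6]
tool_rot: [3.141, 0.002, 0.091]
force: [-4.8, -0.3, 2.4]
width: 0.4
gripper_force: 1.7
```

```bash
python3 -m handwheel '[{"delta_pos":[0.3,0.03,0],"yaw":0},{"delta_pos":[0,0,0],"yaw":0}]'
python3 -m handwheel '[{"delta_pos":[0.3,0.03,0],"yaw":0},{"delta_pos":[0,0,0],"yaw":0}]'
python3 -m handwheel '[{"delta_pos":[0.3,0.03,0],"yaw":0},{"delta_pos":[0,0,0],"yaw":0}]'
python3 - <<'E'
from fit import *
st=status.read_state(); p=get_image('wrist'); w=cloud(p,st); P=np.array([662,57,138.5]); F=frame(.09)
q=(w-P)@F
t=(abs(q[...,1])<15)&(q[...,0]<-78)&(q[...,0]>-125)&(q[...,2]>-56)&(q[...,2]<-45)
print('tab',np.round(np.percentile(q[t],[2,25,50,75,98],axis=0),1),t.sum()); print(st['force'],(st['eef_pos']-P)@F)
E
```

```text
clock: 5.07
eef_pos: [554.3, 81.6, 74.2]
tool_rot: [3.141, 0.007, 0.091]
force: [-8.0, -0.7, 6.7]
width: 0.1
gripper_force: 4.3
clock: 5.23
eef_pos: [554.2, 81.6, 73.8]
tool_rot: [3.141, 0.013, 0.092]
force: [-13.5, -1.4, 8.5]
width: -0.0
gripper_force: 6.8
clock: 5.4
eef_pos: [554.2, 81.6, 73.6]
tool_rot: [3.14, 0.019, 0.092]
force: [-19.8, -0.4, 14.7]
width: 0.3
gripper_force: 9.6
tab [[-93.3 -14.2 -55.5]
 [-90.9  -6.  -51.6]
 [-88.3   2.6 -50.4]
 [-86.4   9.5 -49.8]
 [-85.6  14.6 -46.1]] 1611
[-19.8273595   -0.37543991  14.67445481] [-105.1609582    -2.85814821  -73.28691277]
```

```bash
python3 -m handwheel '[{"delta_pos":[-2,-0.18,0],"yaw":0},{"delta_pos":[-2,-0.18,0],"yaw":0},{"delta_pos":[-2,-0.18,0],"yaw":0},{"delta_pos":[0,0,4],"yaw":0},{"delta_pos":[0,0,4],"yaw":0},{"delta_pos":[0,0,4],"yaw":0},{"delta_pos":[0,0,4],"yaw":0},{"delta_pos":[1.2,-0.2,4],"yaw":0.12},{"delta_pos":[1.2,-0.2,0],"yaw":0.12},{"delta_pos":[1.2,-0.2,0],"yaw":0.12}]' 1
python3 -m handwheel '[{"delta_pos":[1.2,-0.2,0],"yaw":0.12},{"delta_pos":[1.2,-0.2,0],"yaw":0.12},{"delta_pos":[1.2,-0.2,0],"yaw":0.12},{"delta_pos":[1.2,-0.2,0],"yaw":0.12},{"delta_pos":[1.2,-0.2,0],"yaw":0.12},{"delta_pos":[1.2,-0.3,0],"yaw":0.12},{"delta_pos":[1.2,-0.3,0],"yaw":0.12},{"delta_pos":[1.2,-0.3,0],"yaw":0.12},{"delta_pos":[1.2,-0.3,0],"yaw":0.12},{"delta_pos":[1.2,-0.3,0],"yaw":0.12}]'
cat > look.py <<'E'
from fit import *
import sys
# rectified view down the punch axis: top edge of sleeve (z=38-n) unrolled by plane homography, and the arm's face
st=status.read_state(); p=get_image('wrist'); P=np.array([float(x) for x in sys.argv[2].split(',')]); F=frame(.09); w=cloud(p,st); g=P
for i in range(3): r=fit(w,.09,g); g=r[0]
print('eef',np.round(st['eef_pos'],1),np.round(st['tool_rot'],3),'fit',np.round(g,1),'ztop',r[5].round(1),'n',r[2:4])
def rect(z,h=50,s=4):
    k=np.linspace(-h,h,2*h*s//1); X,Y=np.meshgrid(k,-k); Q=np.stack([X,Y,np.full_like(X,z)],-1).reshape(-1,3)@F.T+P
    uv=proj(p,Q,st).reshape(*X.shape,2).astype(np.float32); return cv2.remap(p['color'],uv[...,0],uv[...,1],cv2.INTER_LINEAR)[:,:,::-1]
a=rect(36);b=rect(0)
for im in (a,b):
    for r0 in (25,): cv2.circle(im,(200,200),r0*4,(0,255,0),1)
    for n in range(7):
        t=np.radians(30-20*n); c=(int(200+4*45*np.cos(t)),int(200-4*45*np.sin(t))); cv2.putText(im,str(n),c,0,.4,(0,255,255),1)
cv2.imwrite('pics/'+sys.argv[1],np.hstack([a,b]))
E
python3 look.py s1.png 662,57,138.5
```

```text
clock: 6.28
eef_pos: [543.4, 71.7, 278.3]
tool_rot: [3.139, -0.009, 0.457]
force: [-0.5, -0.1, -0.6]
width: 85.5
gripper_force: 0.0
clock: 7.12
eef_pos: [661.5, 45.9, 274.6]
tool_rot: [3.139, -0.001, 1.656]
force: [-0.8, -0.1, 0.2]
width: 85.4
gripper_force: 0.0
eef [661.5  45.9 274.6] [ 3.139e+00 -1.000e-03  1.656e+00] fit [661.9  57.7 138.3] ztop 57.9 n (np.int64(5793), np.int64(1887))Traceback (most recent call last):
  File "look.py", line 12, in <module>
    for r0 in (25,): cv2.circle(im,(200,200),r0*4,(0,255,0),1)
                     ~~~~~~~~~~^^^^^^^^^^^^^^^^^^^^^^^^^^^^^^^
cv2.error: OpenCV(4.12.0) :-1: error: (-5:Bad argument) in function 'circle'
> Overload resolution failed:
>  - Layout of the output array img is incompatible with cv::Mat
>  - Expected Ptr<cv::UMat> for argument 'img'
```

Fit is confirmed: (661.9, 57.7, 138.3).

```bash
sed -i 's/cv2.INTER_LINEAR)\[:,:,::-1\]/cv2.INTER_LINEAR)[:,:,::-1].copy()/' look.py; python3 look.py s1.png 662,57.5,138.4
```

```text
eef [663.7  44.6 274.1] [ 3.138 -0.     1.659] fit [661.9  57.7 138.4] ztop 57.9 n (np.int64(5873), np.int64(1905))
```

View pics/s1.png

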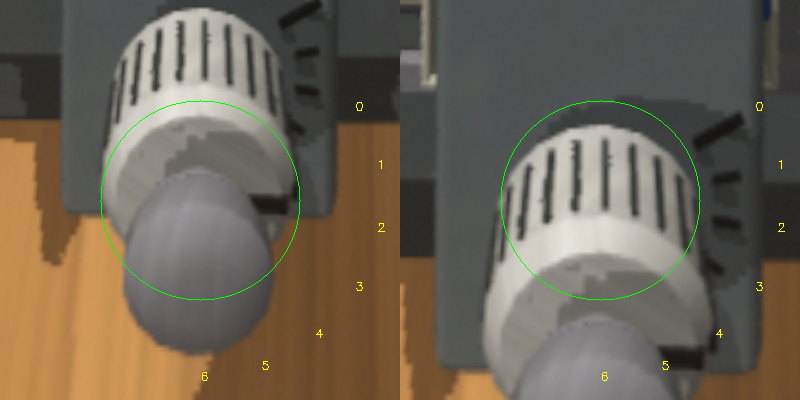

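```bash
python3 -m handwheel '[{"delta_pos":[0,0,0],"yaw":0.115},{"delta_pos":[0,0,-2],"yaw":0.115},{"delta_pos":[0,0,-3],"yaw":0.115},{"delta_pos":[0,0,-3],"yaw":0},{"delta_pos":[0,0,-3],"yaw":0},{"delta_pos":[0,0,-1.6],"yaw":0},{"delta_pos":[0,0,0],"yaw":0}]'
python3 -m handwheel '[{"delta_pos":[0,0,0],"yaw":0},{"delta_pos":[0,0,0],"yaw":0},{"delta_pos":[0,0,0],"yaw":0},{"delta_pos":[0,0,0],"yaw":0},{"delta_pos":[0,0,0],"yaw":0},{"delta_pos":[0,0,0],"yaw":0}]' -1
```

```text
clock: 7.8
eef_pos: [656.6, 45.5, 144.4]
tool_rot: [-3.134, -0.002, 1.993]
force: [-0.7, -0.5, 0.3]
width: 85.3
gripper_force: 0.0
clock: 8.3
eef_pos: [660.0, 47.0, 152.4]
tool_rot: [3.139, 0.0, 1.995]
force: [-9.6, -2.2, 16.4]
width: 31.9
gripper_force: 58.0
```

```bash
python3 - <<'E'
from h import *
st=status.read_state(); p=get_image('wrist'); a=p['color'][100:480,120:520,::-1]
s=get_image('scene'); b=s['color'][205:300,310:410,::-1]
cv2.imwrite('pics/g1.png',np.hstack([a,cv2.resize(b,(400,380),interpolation=cv2.INTER_CUBIC)]));print(st['eef_pos'],st['width'])
E
```

```text
[659.99875741  46.9607874  152.39944637] 31.851225650274117
```

View pics/g1.png

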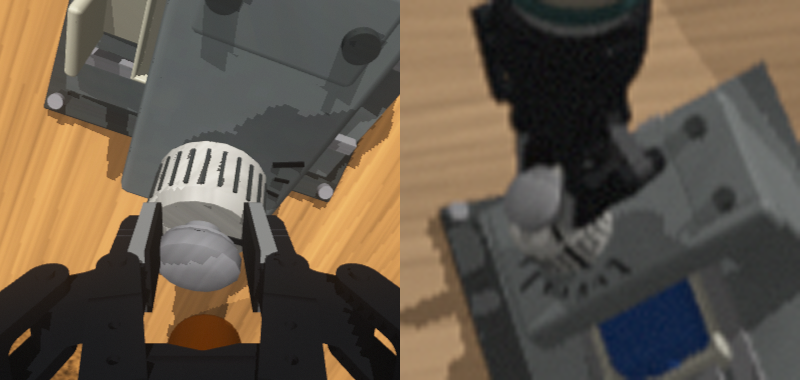

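```bash
python3 -m handwheel '[{"delta_pos":[0,0,0],"yaw":0},{"delta_pos":[0,0,0],"yaw":0},{"delta_pos":[0,0,0],"yaw":0},{"delta_pos":[0,0,0],"yaw":0}]' 1
python3 - <<'E'
from h import *
st=status.read_state();print(st['eef_pos'],st['width'],st['force'],st['tool_rot'])
E
```

```text
clock: 8.73
eef_pos: [660.1, 45.5, 148.7]
tool_rot: [3.141, 0.001, 1.995]
force: [-0.0, 1.0, -0.7]
width: 78.4
gripper_force: 0.0
[660.08346914  45.45191756 148.69978448] 78.3677923682672 [-0.00162461  0.95495537 -0.70092643] [3.14147738e+00 6.50339140e-04 1.99518399e+00]
```

```bash
python3 -m handwheel '[{"delta_pos":[0.3,-0.3,-0.9],"yaw":0},{"delta_pos":[0,0,0],"yaw":0}]'
python3 -m handwheel '[{"delta_pos":[0,0,0],"yaw":0},{"delta_pos":[0,0,0],"yaw":0},{"delta_pos":[0,0,0],"yaw":0},{"delta_pos":[0,0,0],"yaw":0},{"delta_pos":[0,0,0],"yaw":0},{"delta_pos":[0,0,0],"yaw":0}]' -1
```

```text
clock: 8.9
eef_pos: [662.5, 41.5, 137.6]
tool_rot: [-3.139, 0.0, 1.995]
force: [-0.4, 0.1, -0.5]
width: 85.5
gripper_force: 0.0
clock: 9.4
eef_pos: [663.1, 43.3, 140.4]
tool_rot: [3.141, 0.0, 1.996]
force: [-1.2, -0.2, 5.6]
width: 45.9
gripper_force: 60.1
```

```bash
python3 -m handwheel '[{"delta_pos":[0,0,0],"yaw":-0.11},{"delta_pos":[0,0,0],"yaw":-0.11},{"delta_pos":[0,0,0],"yaw":-0.11}]'
python3 -m handwheel '[{"delta_pos":[0,0,0],"yaw":-0.11},{"delta_pos":[0,0,0],"yaw":-0.11},{"delta_pos":[0,0,0],"yaw":-0.11},{"delta_pos":[0,0,0],"yaw":0}]'
python3 -m handwheel '[{"delta_pos":[0,0,0],"yaw":0},{"delta_pos":[0,0,0],"yaw":0},{"delta_pos":[0,0,0],"yaw":0},{"delta_pos":[0,0,2.5],"yaw":0},{"delta_pos":[0,0,3.5],"yaw":0},{"delta_pos":[0,0,3.5],"yaw":0},{"delta_pos":[0,0,3],"yaw":0},{"delta_pos":[0,0,0],"yaw":0},{"delta_pos":[0,0,0],"yaw":0}]' 1
python3 look.py s2.png 662,57.5,138.4
```

```text
clock: 9.65
eef_pos: [662.8, 45.4, 139.3]
tool_rot: [3.141, -0.004, 1.662]
force: [2.2, 5.1, -9.2]
width: 45.8
gripper_force: 78.7
clock: 9.98
eef_pos: [662.2, 44.3, 139.5]
tool_rot: [-3.14, -0.0, 1.334]
force: [-1.2, 0.7, 2.5]
width: 45.7
gripper_force: 67.9
clock: 10.73
eef_pos: [664.3, 42.7, 266.9]
tool_rot: [3.137, -0.001, 1.336]
force: [0.1, 0.2, -0.6]
width: 85.3
gripper_force: 0.0
eef [664.3  42.7 266.9] [ 3.137e+00 -1.000e-03  1.336e+00] fit [662.   57.6 138.3] ztop 57.9 n (np.int64(6222), np.int64(2101))
```

View pics/s2.png

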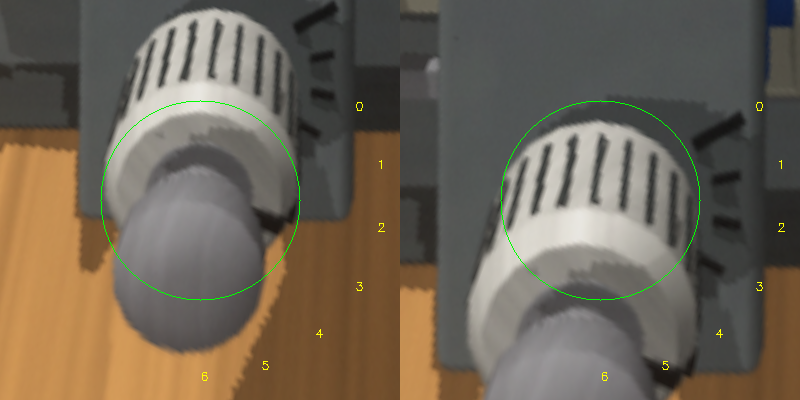

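```bash
cat > idx.py <<'E'
from fit import *
def idx(cam='wrist'):
    st=status.read_state(); p=get_image(cam); w=cloud(p,st); P=np.array([662,57.6,138.35]); F=frame(.09); q=(w-P)@F
    g=p['color'].max(-1); r=np.hypot(q[...,0],q[...,1]); a=np.degrees(np.arctan2(q[...,1],q[...,0]))
    s=(r>19)&(r<27)&(q[...,2]>26)&(q[...,2]<40)
    top=(r>19)&(r<23)&(q[...,2]>29)&(q[...,2]<40)&(g>90)
    print(cam,'zrim',np.round(np.percentile(q[top][:,2],[10,50,90]),1) if top.any() else None,'reading from z',38-np.median(q[top][:,2]) if top.any() else None)
    for lo,hi in ((26,30),(30,34),(34,39)):
        k=s&(g<70)&(q[...,2]>lo)&(q[...,2]<hi); h,e=np.histogram(a[k],np.arange(-180,181,10)); print(lo,[(int(x),int(n)) for x,n in zip(e,h) if n>2])
    m=s&(g<70)&(q[...,2]>31)&(abs(a)<120); print('median angle',np.median(a[m]),m.sum(),'n=',(30-np.median(a[m]))/20)
    f=(r>29)&(r<40)&(abs(q[...,2])<3)&(g<45)&(a<35)&(a>-100); h,e=np.histogram(a[f],np.arange(-100,41,10)); print('marks',[(int(x),int(n)) for x,n in zip(e,h) if n>3])
if __name__=='__main__': idx(); idx('scene')
E
python3 idx.py
```

```text
wrist zrim [33.4 34.9 35.8] reading from z 3.137388754644533
26 [(-10, 6), (10, 9), (20, 12), (40, 10), (50, 6), (70, 5), (80, 4), (100, 6), (110, 5), (140, 5)]
30 [(-30, 4), (-20, 18), (-10, 3)]
34 [(-30, 8), (-20, 16)]
median angle -16.910124963763312 49 n= 2.3455062481881654
marks [(-40, 8), (-30, 12), (-20, 15), (-10, 14), (0, 10), (10, 19), (20, 26), (30, 38)]
scene zrim [32.5 36.  38.7] reading from z 2.044653239942008
26 []
30 []
34 []
median angle -16.500480580969537 7 n= 2.325024029048477
marks []
```

```bash
python3 -m handwheel '[{"delta_pos":[0,0,0],"yaw":0.11},{"delta_pos":[0,0,0],"yaw":0.11},{"delta_pos":[0,0,0],"yaw":0.11},{"delta_pos":[-0.1,0,-2.5],"yaw":0.11},{"delta_pos":[0,0,-3],"yaw":0.11},{"delta_pos":[0,0,-3],"yaw":0.11},{"delta_pos":[0,0,-3],"yaw":0},{"delta_pos":[0,0,-1.2],"yaw":0},{"delta_pos":[0,0,0],"yaw":0},{"delta_pos":[0,0,0],"yaw":0}]'
python3 -m handwheel '[{"delta_pos":[0,0,0],"yaw":0},{"delta_pos":[0,0,0],"yaw":0},{"delta_pos":[0,0,0],"yaw":0},{"delta_pos":[0,0,0],"yaw":0},{"delta_pos":[0,0,0],"yaw":0},{"delta_pos":[0,0,0],"yaw":0}]' -1
python3 - <<'E'
from idx import *
idx()
E
```

```text
clock: 11.72
eef_pos: [661.6, 43.1, 137.1]
tool_rot: [-3.14, -0.001, 1.996]
force: [-0.3, 0.6, 0.1]
width: 85.7
gripper_force: 0.0
clock: 12.22
eef_pos: [663.4, 43.6, 140.5]
tool_rot: [3.137, 0.001, 1.996]
force: [-1.2, 0.0, 8.6]
width: 45.5
gripper_force: 59.7
wrist zrim [33.4 34.8 35.6] reading from z 3.168462588453636
26 [(30, 5), (40, 33), (50, 28), (70, 10), (80, 4), (100, 4), (110, 7), (120, 5), (130, 4), (140, 28), (150, 17), (160, 4), (170, 3)]
30 [(-30, 3), (-20, 16), (0, 9), (10, 9), (20, 14), (30, 20), (40, 10), (50, 4), (70, 3), (100, 3), (160, 4)]
34 [(-180, 14), (-170, 9), (-30, 15), (-20, 30), (0, 21), (10, 23), (20, 24), (30, 33), (40, 3), (160, 52), (170, 22)]
median angle 15.404721100264638 235 n= 0.7297639449867681
marks [(-20, 16), (-10, 23), (0, 19), (10, 37), (20, 68), (30, 88)]
```

```bash
python3 -m handwheel '[{"delta_pos":[0,0,0],"yaw":-0.11},{"delta_pos":[0,0,0],"yaw":-0.11},{"delta_pos":[0,0,0],"yaw":-0.11},{"delta_pos":[0,0,0],"yaw":-0.11},{"delta_pos":[0,0,0],"yaw":-0.11},{"delta_pos":[0,0,0],"yaw":-0.11},{"delta_pos":[0,0,0],"yaw":0}]'
python3 -m handwheel '[{"delta_pos":[0,0,0],"yaw":0},{"delta_pos":[0,0,0],"yaw":0},{"delta_pos":[0,0,0],"yaw":0},{"delta_pos":[0,0,2.5],"yaw":0},{"delta_pos":[0,0,3.5],"yaw":0},{"delta_pos":[0,0,3.5],"yaw":-0.11},{"delta_pos":[-0.7,-1.4,3],"yaw":-0.11},{"delta_pos":[-0.7,-1.4,0],"yaw":-0.11},{"delta_pos":[-0.7,-1.4,0],"yaw":-0.11},{"delta_pos":[-0.7,-1.4,0],"yaw":-0.11}]' 1
python3 -m handwheel '[{"delta_pos":[-0.7,-1.4,0],"yaw":-0.11},{"delta_pos":[-0.7,-1.4,0],"yaw":-0.11},{"delta_pos":[-0.7,-1.4,0],"yaw":-0.11},{"delta_pos":[-0.7,-1.4,0],"yaw":-0.11},{"delta_pos":[-0.7,-1.4,0],"yaw":-0.11},{"delta_pos":[-0.7,-1.4,0],"yaw":-0.11},{"delta_pos":[0,-1.4,0],"yaw":0},{"delta_pos":[0,0,0],"yaw":0},{"delta_pos":[0,0,0],"yaw":0}]'
python3 -c "
from idx import *
idx()"; python3 look.py s3.png 662,57.6,138.35
```

```text
clock: 12.85
eef_pos: [661.9, 44.1, 140.4]
tool_rot: [3.14, -0.0, 1.332]
force: [-5.0, 0.6, 12.8]
width: 44.8
gripper_force: 59.0
clock: 13.68
eef_pos: [633.9, -13.8, 263.4]
tool_rot: [3.14, -0.001, 0.78]
force: [0.2, 1.1, -0.2]
width: 85.4
gripper_force: 0.0
clock: 14.43
eef_pos: [592.3, -111.6, 262.6]
tool_rot: [-3.141, -0.001, 0.127]
force: [0.6, 1.6, -0.6]
width: 85.5
gripper_force: 0.0
wrist zrim [32.2 33.7 35. ] reading from z 4.250903832708971
26 [(-170, 3), (-150, 3), (-140, 4), (-120, 3), (-110, 4), (-90, 3), (-80, 5), (-70, 5), (-60, 3), (-30, 5), (-20, 3), (0, 5), (30, 4)]
30 [(-80, 5), (-70, 26), (-60, 36), (-50, 38), (-40, 18), (-30, 31), (-20, 24), (-10, 4), (10, 3)]
34 [(-60, 6), (-50, 31), (-40, 7), (-20, 3)]
median angle -44.00922021503056 189 n= 3.7004610107515274
marks [(-100, 26), (-90, 8), (-80, 52), (-70, 30), (-60, 38), (-50, 94), (-40, 105), (-30, 22), (-20, 93), (-10, 58), (0, 92), (10, 31), (20, 86), (30, 65)]
eef [ 592.4 -110.3  262.5] [-3.141e+00 -1.000e-03  1.280e-01] fit [661.7  57.  137.9] ztop 58.0 n (np.int64(3544), np.int64(1842))
```

View pics/s3.png

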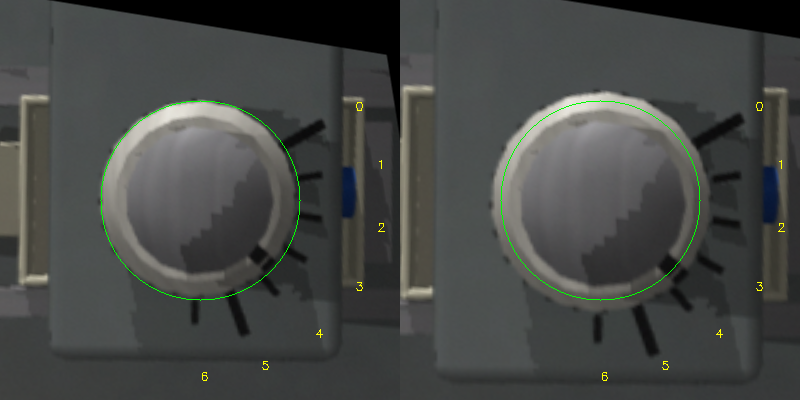

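```bash
python3 -m handwheel '[{"delta_pos":[0.5,1.0,0],"yaw":0.117},{"delta_pos":[0.5,1.0,0],"yaw":0.117},{"delta_pos":[0.5,1.0,0],"yaw":0.117},{"delta_pos":[0.5,1.0,0],"yaw":0.117},{"delta_pos":[0.5,1.0,0],"yaw":0.117},{"delta_pos":[0.5,1.0,0],"yaw":0.117},{"delta_pos":[0.5,1.0,0],"yaw":0.117},{"delta_pos":[0.5,1.0,0],"yaw":0.117},{"delta_pos":[0.5,1.0,0],"yaw":0.117},{"delta_pos":[0.5,1.0,0],"yaw":0.117}]'
python3 -m handwheel '[{"delta_pos":[0.5,1.0,0],"yaw":0.117},{"delta_pos":[0.5,1.0,0],"yaw":0.117},{"delta_pos":[0.5,1.0,0],"yaw":0.117},{"delta_pos":[0.5,1.0,0],"yaw":0.117},{"delta_pos":[0,1.3,0],"yaw":0.117},{"delta_pos":[0,0,0],"yaw":0.112},{"delta_pos":[0,0,0],"yaw":0},{"delta_pos":[0,0,0],"yaw":0}]'
```

```text
clock: 15.37
eef_pos: [642.3, -8.8, 262.5]
tool_rot: [-3.141, -0.001, 1.305]
force: [-0.1, 0.8, -0.3]
width: 85.7
gripper_force: 0.0
clock: 16.03
eef_pos: [661.9, 42.8, 262.3]
tool_rot: [-3.142, -0.001, 1.991]
force: [-0.7, -0.7, -0.4]
width: 85.0
gripper_force: 0.0
```

```bash
python3 -m handwheel '[{"delta_pos":[0.1,0,-3],"yaw":0},{"delta_pos":[0,0,-3],"yaw":0},{"delta_pos":[0,0,-3],"yaw":0},{"delta_pos":[0,0,-2.4],"yaw":0},{"delta_pos":[0,0,-1],"yaw":0},{"delta_pos":[0,0,0],"yaw":0},{"delta_pos":[0,0,0],"yaw":0}]'
python3 -m handwheel '[{"delta_pos":[0,0,0],"yaw":0},{"delta_pos":[0,0,0],"yaw":0},{"delta_pos":[0,0,0],"yaw":0},{"delta_pos":[0,0,0],"yaw":0},{"delta_pos":[0,0,0],"yaw":0},{"delta_pos":[0,0,0],"yaw":0}]' -1
python3 -m handwheel '[{"delta_pos":[0,0,0],"yaw":-0.11},{"delta_pos":[0,0,0],"yaw":-0.11},{"delta_pos":[0,0,0],"yaw":-0.11},{"delta_pos":[0,0,0],"yaw":-0.11},{"delta_pos":[0,0,0],"yaw":-0.11},{"delta_pos":[0,0,0],"yaw":-0.11},{"delta_pos":[0,0,0],"yaw":0}]'
python3 -m handwheel '[{"delta_pos":[0,0,0],"yaw":0},{"delta_pos":[0,0,0],"yaw":0},{"delta_pos":[0,0,0],"yaw":0},{"delta_pos":[0,0,2.5],"yaw":0},{"delta_pos":[0,0,3.5],"yaw":0},{"delta_pos":[0,0,3.5],"yaw":-0.11},{"delta_pos":[-0.7,-1.4,3],"yaw":-0.11},{"delta_pos":[-0.7,-1.4,0],"yaw":-0.11},{"delta_pos":[-0.7,-1.4,0],"yaw":-0.11},{"delta_pos":[-0.7,-1.4,0],"yaw":-0.11}]' 1
python3 -m handwheel '[{"delta_pos":[-0.7,-1.4,0],"yaw":-0.11},{"delta_pos":[-0.7,-1.4,0],"yaw":-0.11},{"delta_pos":[-0.7,-1.4,0],"yaw":-0.11},{"delta_pos":[-0.7,-1.4,0],"yaw":-0.11},{"delta_pos":[-0.7,-1.4,0],"yaw":-0.11},{"delta_pos":[-0.7,-1.4,0],"yaw":-0.11},{"delta_pos":[0,-1.4,0],"yaw":0},{"delta_pos":[0,0,0],"yaw":0},{"delta_pos":[0,0,0],"yaw":0}]'
cat > ang.py <<'E'
from fit import *
st=status.read_state(); p=get_image('wrist'); P=np.array([662,57.6,138.35]); F=frame(.09); w=cloud(p,st); r=fit(w,.09,P); P=r[0]; print(np.round(P,1),np.round(st['eef_pos'],1),np.round(st['tool_rot'],3))
g=p['color'].max(-1).astype(np.float32)
for z in (36,34,33):
  A=np.radians(np.arange(-100,-20,1.)); prof=[]
  for a in A:
    R=np.linspace(20.5,23.5,8); Q=np.stack([R*np.cos(a),R*np.sin(a),R*0+z],-1)@F.T+P; uv=proj(p,Q,st).astype(np.float32)
    prof.append(cv2.remap(g,uv[None,:,0],uv[None,:,1],cv2.INTER_LINEAR).mean())
  prof=np.array(prof); d=np.clip(np.median(prof)*.6-prof,0,None); a0=(d*np.degrees(A)).sum()/d.sum(); print(z,'dark angle',a0.round(1),'n',((30-a0)/20).round(2),'width',(d>0).sum(),'min/med',prof.min().round(),np.median(prof).round())
E
python3 ang.py; python3 look.py s4.png 662,57.6,138.35
```

```text
clock: 16.62
eef_pos: [663.4, 42.0, 139.2]
tool_rot: [3.141, 0.0, 1.991]
force: [-0.0, 0.3, 0.4]
width: 85.3
gripper_force: 0.0
clock: 17.12
eef_pos: [665.2, 41.7, 141.8]
tool_rot: [3.136, 0.002, 1.99]
force: [-1.3, -1.2, 9.4]
width: 39.1
gripper_force: 67.1
clock: 17.7
eef_pos: [663.3, 33.5, 144.5]
tool_rot: [3.137, 0.011, 1.325]
force: [-8.9, -13.6, 29.7]
width: 32.0
gripper_force: 73.4
clock: 18.53
eef_pos: [635.1, -14.4, 265.3]
tool_rot: [3.14, -0.002, 0.778]
force: [0.8, -0.3, -0.6]
width: 85.1
gripper_force: 0.0
clock: 19.28
eef_pos: [593.4, -112.4, 264.0]
tool_rot: [-3.142, -0.001, 0.124]
force: [0.3, 1.4, -0.3]
width: 85.5
gripper_force: 0.0
[661.8  56.6 137.6] [ 593.4 -112.4  264. ] [-3.142e+00 -1.000e-03  1.240e-01]
36 dark angle -70.8 n 5.04 width 8 min/med 27.0 64.0
34 dark angle -71.0 n 5.05 width 8 min/med 28.0 66.0
33 dark angle -71.0 n 5.05 width 8 min/med 28.0 67.0
eef [ 593.5 -111.1  263.8] [-3.141e+00 -1.000e-03  1.250e-01] fit [661.8  56.6 137.6] ztop 58.0 n (np.int64(3643), np.int64(2538))
```

```bash
cat > mal.py <<'E'
from h import *
def mal(w):
    P=w.reshape(-1,3); k=(P[:,0]>400)&(P[:,0]<680)&(P[:,1]>-400)&(P[:,1]<-180)&(P[:,2]>16)&(P[:,2]<100); Q=P[k]
    # drop outliers: keep the largest blob
    g=np.zeros((300,240),np.uint8); i=((Q[:,:2]-[390,-410])).astype(int); g[i[:,0],i[:,1]]=1; g=cv2.morphologyEx(g,cv2.MORPH_CLOSE,np.ones((7,7)))
    n,l,s,c=cv2.connectedComponentsWithStats(g); b=1+np.argmax(s[1:,4]); Q=Q[l[i[:,0],i[:,1]]==b]
    C=Q[:,:2]; hn=C[Q[:,2]<45]; 
    yaw=0
    d=np.linalg.svd(C-C.mean(0))[2][0]; d=d*np.sign(d[0])
    for _ in range(3):  # midline from slices
        n=np.array([-d[1],d[0]]); s=C@d; t=C@n; S=[];T=[]
        for a in np.arange(s.min()+8,s.max()-8,6):
            m=(s>a)&(s<a+6)
            if m.sum()>8: S.append(a+3);T.append((np.percentile(t[m],3)+np.percentile(t[m],97))/2)
        f=np.polyfit(S,T,1); dd=np.arctan(f[0]); d=np.array([np.cos(dd)*d[0]-np.sin(dd)*d[1],np.sin(dd)*d[0]+np.cos(dd)*d[1]])
    n=np.array([-d[1],d[0]]); s=C@d; t=np.median(T) if 0 else None
    s0,s1=np.percentile(s,[.3,99.7]); tm=np.mean([ (np.percentile((C@n)[(s>a)&(s<a+6)],3)+np.percentile((C@n)[(s>a)&(s<a+6)],97))/2 for a in np.arange(s0+10,s1-14,6)])
    o=d*(s0+130+s1-98)/2+n*tm
    hd=Q[s>s1-80]; wd=np.ptp(np.percentile(hd[:,:2]@n,[1,99]))
    print('len',(s1-s0).round(1),'yaw',np.arctan2(d[1],d[0]).round(3),'origin',o.round(1),'headW',wd.round(1),'ztop',np.percentile(Q[:,2],99).round(1),'handle z',np.percentile(Q[(s<s1-110)&(s>s0+30)][:,2],95).round(1),'n',len(Q))
E
python3 - <<'E'
from mal import *
mal(np.load('w.npy'))
p=get_image('top'); c=cv2.resize(p['color'][130:350,400:520,::-1],(240,400))
cv2.imwrite('pics/m.png',np.hstack([cv2.imread('pics/s4.png')[:,:400],c]))
st=status.read_state(); p=get_image('wrist'); w=cloud(p,st); 
try: mal(w)
except Exception as e: print(e)
E
```

```text
len 218.2 yaw -0.359 origin [ 549.7 -277.7] headW 64.6 ztop 76.0 handle z 43.0 n 1883
len 217.8 yaw -0.339 origin [ 550.4 -276.6] headW 57.7 ztop 73.0 handle z 39.3 n 8697
```

View pics/m.png

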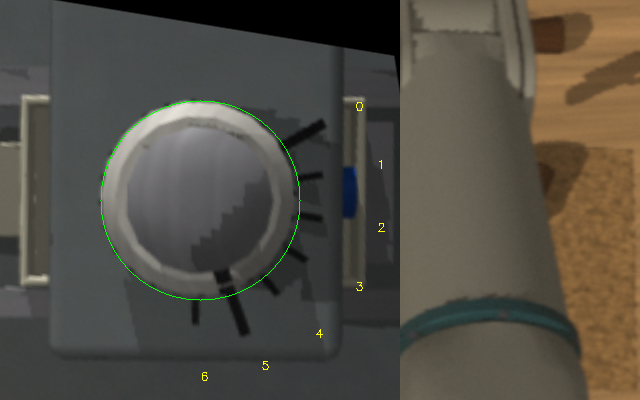

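```bash
python3 -m handwheel '[{"delta_pos":[-2.3,-2.8,0],"yaw":-0.117},{"delta_pos":[-2.3,-2.8,0],"yaw":-0.117},{"delta_pos":[-2.3,-2.8,0],"yaw":-0.117},{"delta_pos":[-2.3,-2.8,0],"yaw":-0.117},{"delta_pos":[-2.1,-2.6,0],"yaw":0},{"delta_pos":[0,0,0],"yaw":0},{"delta_pos":[0,0,0],"yaw":0}]'
python3 - <<'E'
from mal import *
st=status.read_state(); p=get_image('wrist'); mal(cloud(p,st)); print(st['eef_pos'],st['tool_rot'])
print([(np.round(b['rect']).tolist(),round(b['score'],2)) for b in models.boxes_of(p,'mallet')])
save(p,'m2.png',(120,0,520,400),1.4)
E
```

```text
clock: 20.07
eef_pos: [479.1, -251.2, 263.8]
tool_rot: [3.141, -0.0, -0.348]
force: [0.5, 0.4, -0.0]
width: 85.3
gripper_force: 0.0
len 216.0 yaw -0.364 origin [ 548.3 -279.7] headW 64.3 ztop 73.2 handle z 39.1 n 10747
[ 479.08444296 -251.2130573   263.80105827] [ 3.14133728e+00 -2.65686591e-04 -3.47687886e-01]
[([282.0, 0.0, 368.0, 250.0], 0.68)]
```

View pics/m2.png

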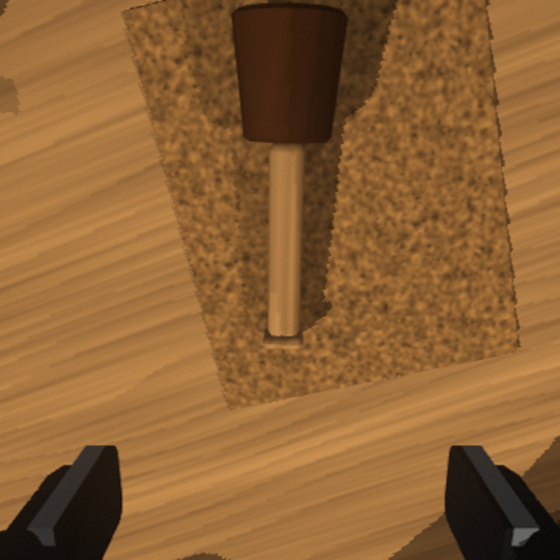

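```bash
python3 - <<'E'
from mal import *
st=status.read_state(); p=get_image('wrist'); w=cloud(p,st)
P=w.reshape(-1,3); P=P[(P[:,0]>400)&(P[:,0]<680)&(P[:,1]>-400)&(P[:,1]<-180)&(P[:,2]>14)&(P[:,2]<90)]
y=-.355; d=np.array([np.cos(y),np.sin(y)]); n=np.array([-d[1],d[0]]); o=np.array([549.,-279]); s=(P[:,:2]-o)@d; t=(P[:,:2]-o)@n
for a in range(-140,112,6):
    m=(s>=a)&(s<a+6)&(abs(t)<50)
    if m.sum()>3: print(a,m.sum(),np.round(np.percentile(t[m],[2,98]),1),(np.percentile(t[m],[2,98]).mean()).round(1),np.percentile(P[m][:,2],95).round(1))
E
```

```text
-128 90 [-13.   13.3] 0.1 33.5
-122 198 [-13.9  14.4] 0.3 33.0
-116 111 [-10.7  11.2] 0.2 31.4
-110 124 [-11.6  11.4] -0.1 32.1
-104 126 [-11.4  11.5] 0.0 32.7
-98 132 [-11.2  11.5] 0.1 33.2
-92 124 [-11.1  11.5] 0.2 33.8
-86 140 [-12.   11.6] -0.2 34.5
-80 140 [-11.8  11.6] -0.1 34.7
-74 136 [-11.6  11.6] 0.0 35.3
-68 135 [-11.4  10.6] -0.4 36.0
-62 139 [-12.3  10.7] -0.8 36.5
-56 150 [-12.1  10.7] -0.7 37.3
-50 147 [-11.9  10.8] -0.6 38.0
-44 145 [-11.7  10.8] -0.4 38.6
-38 152 [-12.5  10.9] -0.8 39.0
-32 158 [-12.3  10.9] -0.7 39.6
-26 163 [-12.1  11. ] -0.6 40.2
-20 158 [-12.  11.] -0.5 40.7
-14 172 [-12.7  11. ] -0.9 41.3
-8 175 [-12.6  10.1] -1.2 42.3
-2 159 [-12.4  10.2] -1.1 42.5
4 164 [-12.2  10.2] -1.0 43.1
10 175 [-12.1  10.2] -0.9 43.5
16 351 [-26.1  23.7] -1.2 60.6
22 489 [-28.7  26.7] -1.0 62.1
28 479 [-29.3  26.6] -1.3 63.2
34 518 [-29.9  27.4] -1.3 64.4
40 538 [-30.4  27.5] -1.4 65.7
46 561 [-30.9  28.1] -1.4 66.7
52 593 [-31.6  29. ] -1.3 67.9
58 610 [-32.6  29.5] -1.6 69.1
64 632 [-33.2  29.5] -1.8 70.3
70 660 [-33.6  30.4] -1.6 71.2
76 698 [-34.   30.3] -1.9 72.6
82 720 [-34.8  30.9] -1.9 73.7
88 363 [-35.3  31.8] -1.8 72.9
```

```bash
python3 -m handwheel '[{"delta_pos":[3.47,-1.44,0],"yaw":-0.017},{"delta_pos":[3.47,-1.44,-3],"yaw":0},{"delta_pos":[0,0,-4],"yaw":0},{"delta_pos":[0,0,-4],"yaw":0},{"delta_pos":[0,0,-4],"yaw":0},{"delta_pos":[0,0,-4],"yaw":0},{"delta_pos":[0,0,-3],"yaw":0},{"delta_pos":[0,0,-2],"yaw":0},{"delta_pos":[0,0,-1],"yaw":0},{"delta_pos":[0,0,0],"yaw":0}]'
python3 -m handwheel '[{"delta_pos":[0,0,0],"yaw":0}]'
```

```text
clock: 21.05
eef_pos: [544.1, -274.5, 15.0]
tool_rot: [-3.14, 0.004, -0.36]
force: [0.8, 0.6, -0.2]
width: 85.7
gripper_force: 0.0
clock: 21.13
eef_pos: [545.7, -276.1, 17.8]
tool_rot: [-3.141, -0.0, -0.361]
force: [0.7, -0.4, 0.7]
width: 85.4
gripper_force: 0.0
```

```bash
python3 -m handwheel '[{"delta_pos":[0.2,-0.3,-0.3],"yaw":0},{"delta_pos":[0,0,0],"yaw":0},{"delta_pos":[0,0,0],"yaw":0}]'
python3 -m handwheel '[{"delta_pos":[0,0,0],"yaw":0},{"delta_pos":[0,0,0],"yaw":0},{"delta_pos":[0,0,0],"yaw":0},{"delta_pos":[0,0,0],"yaw":0},{"delta_pos":[0,0,0],"yaw":0},{"delta_pos":[0,0,0],"yaw":0},{"delta_pos":[0,0,0],"yaw":0},{"delta_pos":[0,0,0],"yaw":0}]' -1
```

```text
clock: 21.38
eef_pos: [547.8, -280.6, 15.9]
tool_rot: [3.141, -0.003, -0.362]
force: [-0.5, -0.1, -1.5]
width: 85.6
gripper_force: 0.0
clock: 22.05
eef_pos: [546.8, -279.7, 14.9]
tool_rot: [-3.141, -0.0, -0.362]
force: [0.4, 1.2, 5.9]
width: 21.1
gripper_force: 58.8
```

```bash
python3 -m handwheel '[{"delta_pos":[0,0,0.7],"yaw":0},{"delta_pos":[0,0,1.5],"yaw":0},{"delta_pos":[0,0,2.5],"yaw":0},{"delta_pos":[0,0,3],"yaw":0},{"delta_pos":[0.4,1.2,2.5],"yaw":0.04},{"delta_pos":[0.8,2.4,2],"yaw":0.05},{"delta_pos":[0.8,2.4,2],"yaw":0.05},{"delta_pos":[0.8,2.4,2],"yaw":0.05},{"delta_pos":[0.8,2.4,2],"yaw":0.05},{"delta_pos":[0.8,2.4,2],"yaw":0.05}]'
python3 -m handwheel '[{"delta_pos":[0.8,2.4,2],"yaw":0.05},{"delta_pos":[0.8,2.4,1.8],"yaw":0.05},{"delta_pos":[0.8,2.4,1.5],"yaw":0.06},{"delta_pos":[0.8,2.4,1],"yaw":0},{"delta_pos":[0.6,1.6,0.5],"yaw":0},{"delta_pos":[0.3,0.6,0],"yaw":0},{"delta_pos":[0,0,0],"yaw":0},{"delta_pos":[0,0,0],"yaw":0},{"delta_pos":[0,0,0],"yaw":0}]'
python3 - <<'E'
from fit import *
st=status.read_state(); print(st['eef_pos'],st['tool_rot'],st['width'],st['force'],st['torque'])
p=get_image('wrist'); w=cloud(p,st); save(p,'held.png')
q=(w-st['eef_pos'])@frame(.09); R=np.c_[[np.cos(.09),np.sin(.09),0],[-np.sin(.09),np.cos(.09),0],[0,0,1.]]
q=(w-st['eef_pos'])@R; 
for a in range(-10,116,6):
    m=(q[...,0]>=a)&(q[...,0]<a+6)&(abs(q[...,1])<45)&(q[...,2]>-5)&(q[...,2]<80)
    if m.sum()>5: x=q[m]; print(a,m.sum(),np.round(np.percentile(x[:,1],[2,98]),1),np.percentile(x[:,2],97).round(1))
E
```

```text
clock: 22.88
eef_pos: [589.9, -146.8, 217.1]
tool_rot: [3.141, 0.002, -0.07]
force: [1.2, 0.6, -2.5]
width: 21.0
gripper_force: 59.1
clock: 23.63
eef_pos: [630.5, -32.5, 283.5]
tool_rot: [3.14, 0.003, 0.085]
force: [0.1, -0.7, -2.8]
width: 21.1
gripper_force: 59.1
[630.45296651 -32.52299677 283.4902097 ] [3.13985569e+00 2.80667484e-03 8.51226417e-02] 21.137855838729532 [ 0.08608748 -0.71905636 -2.7812682 ] [ 0.00455506  0.11940507 -0.00835963]
-10 2578 [-44.2  43.4] 79.8
-4 2852 [-40.3  38.6] 79.8
2 4727 [-35.5  34.4] 79.7
8 9292 [-42.2  41.1] 79.6
14 556 [-39.   37.4] 76.4
20 1491 [-25.6  23.4] 46.1
26 2320 [-26.8  25.1] 46.9
32 2517 [-27.2  25.4] 48.0
38 2736 [-27.8  26. ] 49.0
44 2975 [-28.4  26.4] 50.0
50 3237 [-28.9  26.7] 51.1
56 3526 [-29.4  27.1] 52.2
62 3852 [-30.   27.6] 53.1
68 4212 [-30.4  28. ] 54.2
74 4620 [-30.9  28.5] 55.3
80 5043 [-31.4  28.8] 56.3
86 5374 [-31.9  29.3] 57.1
92 1575 [-31.4  29.3] 55.5
```

```bash
python3 -m handwheel '[{"delta_pos":[-0.3,-0.7,0],"yaw":0},{"delta_pos":[0,0,0],"yaw":0},{"delta_pos":[0,0,0],"yaw":0}]'
python3 -m handwheel '[{"delta_pos":[-0.18,1.99,-3.46],"yaw":0},{"delta_pos":[-0.18,1.99,-3.46],"yaw":0},{"delta_pos":[-0.17,1.89,-3.29],"yaw":0}]'
python3 -m handwheel '[{"delta_pos":[0,0,0],"yaw":0}]'
python3 -m handwheel '[{"delta_pos":[0.1,-1.0,1.73],"yaw":0},{"delta_pos":[0.18,-1.99,3.46],"yaw":0},{"delta_pos":[0.18,-1.99,3.46],"yaw":0},{"delta_pos":[0,0,0],"yaw":0}]'
```

```text
clock: 23.93
eef_pos: [628.2, -38.9, 284.5]
tool_rot: [3.141, 0.0, 0.085]
force: [0.0, -0.2, -3.5]
width: 21.6
gripper_force: 59.1
clock: 24.18
eef_pos: [622.9, 20.1, 182.5]
tool_rot: [3.139, -0.0, 0.086]
force: [-27.5, -35.9, 54.3]
width: 21.0
gripper_force: 69.8
clock: 24.27
eef_pos: [618.7, 22.5, 177.7]
tool_rot: [3.14, 0.011, 0.09]
force: [-4.4, -3.1, 0.5]
width: 21.4
gripper_force: 88.4
clock: 24.6
eef_pos: [632.8, -35.0, 276.6]
tool_rot: [3.135, -0.014, 0.081]
force: [1.9, -1.2, -0.7]
width: 21.4
gripper_force: 87.8
```

```bash
python3 ang.py; cat > held.py <<'E'
from fit import *
st=status.read_state(); print(np.round(st['eef_pos'],1),np.round(st['tool_rot'],3),st['width'],st['force'].round(1),st['torque'].round(2))
p=get_image('wrist'); w=cloud(p,st); y=st['tool_rot'][2]
q=(w-st['eef_pos'])@np.c_[[np.cos(y),np.sin(y),0],[-np.sin(y),np.cos(y),0],[0,0,1.]]
for a in range(14,126,12):
    m=(q[...,0]>=a)&(q[...,0]<a+6)&(abs(q[...,1])<45)&(q[...,2]>15)&(q[...,2]<130)
    if m.sum()>5: x=q[m]; print(a,m.sum(),np.round(np.percentile(x[:,1],[2,98]),1),np.percentile(x[:,2],97).round(1))
E
python3 held.py
```

```text
[662.2  54.3 136.6] [632.8 -35.  276.6] [ 3.135 -0.014  0.081]
36 dark angle nan n nan width 0 min/med 125.0 129.0
34 dark angle nan n nan width 0 min/med 127.0 129.0
33 dark angle nan n nan width 0 min/med 127.0 129.0
[631.1 -32.2 273.5] [ 3.138 -0.009  0.082] 21.507552085704205 [-0.4 -0.1 -3.3] [ 0.03  0.12 -0.04]
14 12238 [-21.9  20.4] 110.8
26 2375 [-26.8  23.9] 64.3
38 3156 [-28.1  24.6] 70.1
50 4263 [-29.1  25.4] 75.8
62 5870 [-30.1  26.1] 81.7
74 7800 [-31.4  26.9] 84.7
86 4271 [-33.8  28.9] 61.0
98 445 [-19.1  15.7] 29.1ang.py:9: RuntimeWarning: invalid value encountered in scalar divide
  prof=np.array(prof); d=np.clip(np.median(prof)*.6-prof,0,None); a0=(d*np.degrees(A)).sum()/d.sum(); print(z,'dark angle',a0.round(1),'n',((30-a0)/20).round(2),'width',(d>0).sum(),'min/med',prof.min().round(),np.median(prof).round())
```

```bash
python3 -m handwheel '[{"delta_pos":[-0.5,-1.5,0],"yaw":-0.04},{"delta_pos":[-1.0,-2.9,0],"yaw":-0.05},{"delta_pos":[-1.0,-2.9,-1],"yaw":-0.05},{"delta_pos":[-1.0,-2.9,-1],"yaw":-0.05},{"delta_pos":[-1.0,-2.9,-1.5],"yaw":-0.05},{"delta_pos":[-1.0,-2.9,-2],"yaw":-0.05},{"delta_pos":[-1.0,-2.9,-2],"yaw":-0.05},{"delta_pos":[-1.0,-2.9,-2],"yaw":-0.05},{"delta_pos":[-1.0,-2.9,-2],"yaw":-0.05},{"delta_pos":[-0.6,-2.1,-2],"yaw":0}]'
python3 -m handwheel '[{"delta_pos":[0,0,-1.5],"yaw":0},{"delta_pos":[0,0,-1.5],"yaw":0},{"delta_pos":[0,0,-1.5],"yaw":0},{"delta_pos":[0,0,-1],"yaw":0},{"delta_pos":[0,0,0],"yaw":0},{"delta_pos":[0,0,0],"yaw":0}]'
python3 held.py
```

```text
clock: 25.53
eef_pos: [533.9, -298.0, 131.5]
tool_rot: [3.14, 0.003, -0.357]
force: [-0.5, -0.6, -3.8]
width: 21.1
gripper_force: 87.7
clock: 26.03
eef_pos: [536.3, -295.0, 78.0]
tool_rot: [-3.141, 0.002, -0.352]
force: [-0.0, 0.2, -2.3]
width: 20.9
gripper_force: 87.7
[ 536.3 -295.    78. ] [-3.141e+00  2.000e-03 -3.520e-01] 20.850019847311188 [-0.   0.2 -2.3] [0.04 0.02 0.  ]
14 13026 [-25.2  22.3] 110.5
26 2320 [-26.7  24.1] 63.4
38 3033 [-27.7  24.8] 69.0
50 4113 [-28.9  25.5] 74.6
62 5651 [-30.   26.2] 80.3
74 7800 [-31.1  26.7] 84.0
86 4745 [-33.7  29.1] 62.9
98 611 [-20.9  17.7] 29.5
```

```bash
python3 -m handwheel '[{"delta_pos":[0,0,-1.2],"yaw":0},{"delta_pos":[0,0,-1.0],"yaw":0},{"delta_pos":[0,0,-0.7],"yaw":0},{"delta_pos":[0,0,-0.5],"yaw":0},{"delta_pos":[0,0,-0.5],"yaw":0},{"delta_pos":[0,0,-0.5],"yaw":0}]'
python3 -m handwheel '[{"delta_pos":[0,0,-0.5],"yaw":0},{"delta_pos":[0,0,-0.5],"yaw":0},{"delta_pos":[0,0,0],"yaw":0}]'
python3 held.py
```

```text
clock: 26.58
eef_pos: [538.1, -296.3, 35.0]
tool_rot: [-3.141, -0.002, -0.353]
force: [3.6, 0.2, 1.9]
width: 21.3
gripper_force: 86.5
clock: 26.83
eef_pos: [537.5, -296.5, 24.8]
tool_rot: [3.141, -0.001, -0.352]
force: [2.4, -1.1, 3.4]
width: 21.6
gripper_force: 87.1
[ 537.5 -296.5   24.8] [ 3.141e+00 -1.000e-03 -3.520e-01] 21.594408998265823 [ 2.4 -1.1  3.4] [ 0.03 -0.08  0.01]
14 12557 [-22.5  21. ] 110.6
26 2422 [-26.8  24.6] 58.3
38 3049 [-27.7  25.4] 62.2
50 3836 [-28.9  26.3] 66.1
62 4908 [-30.   26.9] 70.1
74 6336 [-30.9  27.6] 74.0
86 3418 [-33.3  29.7] 64.2
```

```bash
python3 -m handwheel '[{"delta_pos":[0,0,-0.4],"yaw":0},{"delta_pos":[0,0,-0.3],"yaw":0},{"delta_pos":[0,0,-0.2],"yaw":0},{"delta_pos":[0,0,0],"yaw":0}]'
python3 held.py
```

```text
clock: 27.22
eef_pos: [536.7, -296.0, 15.6]
tool_rot: [3.141, 0.001, -0.352]
force: [2.0, -1.0, 3.1]
width: 21.1
gripper_force: 87.5
[ 536.7 -296.    15.6] [ 3.141e+00  1.000e-03 -3.520e-01] 21.128595304543982 [ 2.  -1.   3.1] [-0.    0.21  0.04]
14 12647 [-23.   21.4] 110.6
26 2499 [-26.8  24.7] 55.8
38 3010 [-28.   25.5] 58.8
50 3707 [-29.   26.4] 61.7
62 4585 [-30.1  27.3] 64.7
74 5703 [-31.1  28. ] 67.7
86 2445 [-32.8  29.7] 65.0
```

```bash
python3 -m handwheel '[{"delta_pos":[0,0,-0.3],"yaw":0},{"delta_pos":[0,0,-0.3],"yaw":0},{"delta_pos":[0,0,-0.2],"yaw":0},{"delta_pos":[0,0,0],"yaw":0}]'
python3 held.py
```

```text
clock: 27.6
eef_pos: [537.0, -295.9, 9.3]
tool_rot: [-3.141, -0.0, -0.352]
force: [-0.3, -0.1, 14.5]
width: 21.5
gripper_force: 89.2
[ 537.  -295.9    9.3] [-3.141 -0.    -0.352] 21.53468389236831 [-0.3 -0.1 14.5] [0.31 0.61 0.16]
14 12797 [-23.2  21.3] 110.6
26 2529 [-27.2  25.1] 54.5
38 3010 [-28.   25.9] 56.8
50 3619 [-29.3  26.7] 59.1
62 4403 [-30.3  27.7] 61.6
74 5358 [-31.2  28.4] 63.9
86 1255 [-32.   29.9] 62.1
```

```bash
python3 -m handwheel '[{"delta_pos":[0,0,0.2],"yaw":0},{"delta_pos":[0,0,0],"yaw":0},{"delta_pos":[0,0,0],"yaw":0},{"delta_pos":[0,0,0],"yaw":0},{"delta_pos":[0,0,0],"yaw":0},{"delta_pos":[0,0,0],"yaw":0}]' 1
python3 -m handwheel '[{"delta_pos":[0,0,1],"yaw":0},{"delta_pos":[0,0,3],"yaw":0},{"delta_pos":[0,0,3.9],"yaw":0},{"delta_pos":[0,0,3.9],"yaw":0},{"delta_pos":[0,0,3.9],"yaw":0},{"delta_pos":[0,0,3.9],"yaw":0},{"delta_pos":[0,0,3.9],"yaw":0.1},{"delta_pos":[0,0,1.5],"yaw":0.1},{"delta_pos":[0.5,1.5,0],"yaw":0.1},{"delta_pos":[0.5,2.5,0],"yaw":0.1}]'
python3 -m handwheel '[{"delta_pos":[0.5,3,0],"yaw":0.05},{"delta_pos":[0.5,3,0],"yaw":0.03},{"delta_pos":[0.5,3,0],"yaw":0},{"delta_pos":[0.5,3,0],"yaw":0},{"delta_pos":[0.5,2,0],"yaw":0},{"delta_pos":[0,0,0],"yaw":0},{"delta_pos":[0,0,0],"yaw":0}]'
python3 ang.py
python3 - <<'E'
from mal import *
from fit import *
st=status.read_state(); p=get_image('wrist'); w=cloud(p,st); t=get_image('top'); s=get_image('scene')
for W in (w,cloud(t),cloud(s)):
    try: mal(W)
    except Exception as e: print(e)
q=(w-np.array([662,57.4,138.2]))@frame(.09)
t=(abs(q[...,1])<15)&(q[...,0]<-78)&(q[...,0]>-140)&(q[...,2]>-56)&(q[...,2]<-45); print('tab',np.round(np.percentile(q[t][:,0],[2,50,98]),1))
for o in ('jar','protractor','torque_driver','mat'): print(o,[(np.round(b['rect']).tolist(),round(b['score'],2)) for b in models.boxes_of(s,o)][:2])
E
```

```text
clock: 28.15
eef_pos: [536.6, -295.8, 9.5]
tool_rot: [-3.141, 0.001, -0.352]
force: [0.4, 0.6, 0.3]
width: 85.3
gripper_force: 0.0
clock: 28.98
eef_pos: [546.8, -259.7, 262.7]
tool_rot: [3.137, -0.003, 0.047]
force: [0.4, 1.1, -0.5]
width: 85.6
gripper_force: 0.0
clock: 29.57
eef_pos: [572.1, -114.5, 260.6]
tool_rot: [3.142, -0.001, 0.131]
force: [-0.7, -0.8, 0.4]
width: 85.6
gripper_force: 0.0
[663.4  57.  137.8] [ 572.1 -114.5  260.6] [ 3.142e+00 -1.000e-03  1.310e-01]
36 dark angle -75.6 n 5.28 width 11 min/med 22.0 49.0
34 dark angle -76.0 n 5.3 width 10 min/med 24.0 51.0
33 dark angle -75.4 n 5.27 width 9 min/med 24.0 52.0
len 217.5 yaw -0.335 origin [ 533.4 -291.4] headW 57.5 ztop 73.1 handle z 39.3 n 8834
index -1 is out of bounds for axis 0 with size 0
index -1 is out of bounds for axis 0 with size 0
tab [-93.7 -89.2 -85.9]
jar [([244.0, 315.0, 278.0, 365.0], 0.92)]
protractor [([419.0, 186.0, 475.0, 225.0], 0.85), ([338.0, 249.0, 364.0, 277.0], 0.65)]
torque_driver [([460.0, 237.0, 490.0, 294.0], 0.82)]
mat [([134.0, 218.0, 242.0, 326.0], 0.62)]
```

```bash
python3 -m handwheel '[{"delta_pos":[2.1,0.2,0.3],"yaw":-0.006},{"delta_pos":[0,0,0],"yaw":0},{"delta_pos":[0,0,0],"yaw":0}]'
cat >> ang.py <<'E'
# mark and line angles in the same picture, about the fitted axis
def dark(z,r0,r1,lo,hi,P):
    A=np.radians(np.arange(lo,hi,.5)); pr=[]
    for a in A:
        R=np.linspace(r0,r1,8); Q=np.stack([R*np.cos(a),R*np.sin(a),R*0+z],-1)@F.T+P; uv=proj(p,Q,st).astype(np.float32)
        pr.append(cv2.remap(g,uv[None,:,0],uv[None,:,1],cv2.INTER_LINEAR).mean())
    pr=np.array(pr); b=np.percentile(pr,70); d=np.clip(b*.75-pr,0,None); return (d*np.degrees(A)).sum()/d.sum()
for PP in (P,np.array([661.8,56.8,137.7])):
    print([round(float(dark(0,31,35,c-8,c+8,PP)),1) for c in (30,10,-10,-30,-50)],'mark5',dark(0,36,41,-82,-58,PP).round(1),'line',dark(33,20.5,23.5,-100,-40,PP).round(1))
E
python3 ang.py
```

```text
clock: 30.22
eef_pos: [593.4, -114.0, 262.8]
tool_rot: [-3.142, -0.0, 0.122]
force: [-0.6, -0.5, 0.4]
width: 85.1
gripper_force: 0.0
[661.7  56.6 137.6] [ 593.4 -114.   262.8] [-3.142 -0.     0.122]
36 dark angle -69.9 n 4.99 width 8 min/med 27.0 65.0
34 dark angle -69.7 n 4.99 width 8 min/med 28.0 66.0
33 dark angle -69.7 n 4.99 width 9 min/med 28.0 67.0
[31.7, 12.1, -8.1, -28.2, -48.7] mark5 -69.6 line -69.9
[31.5, 11.7, -8.5, -28.6, -49.2] mark5 -69.9 line -70.4
```

```bash
python3 - <<'E'
from fit import *
d=np.load('w1.npz'); q=(d['w']-np.array([661.9,57.6,138.3]))@frame(.09); c=d['color'].astype(int)
for x in range(-60,-30,4):
    m=(abs(q[...,0]-x)<2)&(abs(q[...,1])<6)&(q[...,2]<-30)&(q[...,2]>-110)
    if m.sum(): print(x,m.sum(),np.percentile(q[m][:,2],[5,50,95]).round(1),c[m].mean(0).round())
E
python3 -m handwheel '[{"delta_pos":[3.5,0,0],"yaw":0},{"delta_pos":[3.5,0,0],"yaw":0},{"delta_pos":[3.5,0,0],"yaw":0},{"delta_pos":[3.5,0,0],"yaw":0},{"delta_pos":[3.5,1.5,0],"yaw":0},{"delta_pos":[2.5,2.5,0],"yaw":0},{"delta_pos":[1.2,3.5,0],"yaw":0},{"delta_pos":[0,3.5,0],"yaw":0},{"delta_pos":[0,3.5,0],"yaw":0},{"delta_pos":[0,3.5,0],"yaw":-0.03}]'
python3 -m handwheel '[{"delta_pos":[0,3.5,0],"yaw":0},{"delta_pos":[0,0,-3.5],"yaw":0},{"delta_pos":[0,0,-3.5],"yaw":0},{"delta_pos":[0,0,-3.5],"yaw":0},{"delta_pos":[0,0,-3.5],"yaw":0},{"delta_pos":[0,0,0],"yaw":0},{"delta_pos":[0,0,0],"yaw":0}]'
python3 - <<'E'
from fit import *
st=status.read_state(); p=get_image('wrist'); save(p,'under.png'); q=(cloud(p,st)-np.array([661.9,57.6,138.3]))@frame(.09); c=p['color'].astype(int)
print(proj(p,np.array([[0,0,-65],[9,0,-65],[42,0,0]])@frame(.09).T+np.array([661.9,57.6,138.3]),st).round())
for x in range(-12,60,4):
    m=(abs(q[...,0]-x)<2)&(abs(q[...,1])<8)&(q[...,2]<10)&(q[...,2]>-110)
    if m.sum(): print(x,m.sum(),np.percentile(q[m][:,2],[5,50,95]).round(1),c[m].mean(0).round())
E
```

```text
clock: 31.1
eef_pos: [804.3, 66.9, 262.1]
tool_rot: [3.141, 0.002, 0.091]
force: [0.0, -0.3, -0.1]
width: 85.1
gripper_force: 0.0
clock: 31.68
eef_pos: [802.9, 100.3, 120.6]
tool_rot: [3.141, 0.006, 0.091]
force: [0.8, 0.8, 1.6]
width: 85.2
gripper_force: 0.0
[[316. 474.]
 [316. 463.]
 [381. 505.]]
16 6 [-65.4 -65.2 -64.7] [ 8. 27. 65.]
20 45 [-65.4 -64.7 -64.2] [ 8. 28. 66.]
24 49 [-64.7 -63.6 -62.8] [ 9. 28. 67.]
28 152 [-65.3 -63.9 -62.9] [ 9. 28. 65.]
32 65 [-64.5 -63.5 -62.7] [ 9. 29. 68.]
36 163 [-65.5 -63.8 -62.6] [10. 28. 66.]
40 120 [-65.8 -64.8 -63.9] [10. 30. 69.]
44 170 [-67.1 -65.6 -64.3] [11. 30. 69.]
48 289 [-75.  -69.8 -66.4] [12. 29. 66.]
52 124 [-75.6 -71.7 -70.4] [12. 31. 69.]
56 239 [-78.  -74.5 -70.7] [17. 33. 67.]Traceback (most recent call last):
  File "<stdin>", line 2, in <module>
    raise KeyError(f"{key} is not a file in the archive") from None
KeyError: 'color is not a file in the archive'
```

```bash
python3 - <<'E'
from fit import *
st=status.read_state(); p=get_image('wrist'); q=(cloud(p,st)-np.array([661.9,57.6,138.3]))@frame(.09)
for r in range(436,480,4): print(r,[(c,q[r,c].round(0).astype(int).tolist(),p['color'][r,c].tolist(),int(p['z_map'][r,c])) for c in (290,316,340) if not np.isnan(q[r,c,0])])
np.save('under_q.npy',q); np.save('under_c.npy',p['color'])
E
```

```text
436 [(290, [40, 19, -64], [10, 29, 67], 243), (316, [33, 1, -63], [10, 29, 67], 253), (340, [24, -17, -63], [11, 29, 68], 264)]
440 [(290, [37, 19, -65], [11, 30, 67], 244), (316, [28, 0, -65], [6, 26, 61], 257), (340, [20, -18, -64], [8, 27, 67], 266)]
444 [(290, [158, 72, 53], [12, 17, 26], 85), (316, [27, 1, -63], [9, 27, 66], 254), (340, [16, -18, -65], [9, 28, 66], 269)]
448 [(290, [157, 73, 54], [12, 13, 17], 85), (316, [21, 0, -65], [5, 26, 66], 258), (340, [157, 63, 59], [12, 12, 14], 85)]
452 [(290, [157, 73, 54], [14, 15, 16], 84), (316, [157, 68, 57], [13, 11, 14], 84), (340, [157, 64, 60], [11, 13, 16], 84)]
456 [(290, [157, 73, 55], [12, 13, 15], 84), (316, [157, 69, 58], [13, 12, 15], 83), (340, [157, 64, 61], [12, 13, 15], 83)]
460 [(290, [158, 74, 57], [14, 15, 17], 81), (316, [157, 69, 59], [11, 13, 14], 82), (340, [158, 66, 63], [10, 11, 14], 81)]
464 [(290, [158, 75, 58], [12, 13, 15], 80), (316, [158, 70, 60], [11, 12, 14], 80), (340, [158, 66, 63], [10, 10, 11], 80)]
468 [(290, [158, 75, 59], [10, 12, 12], 79), (316, [158, 71, 62], [10, 11, 13], 79), (340, [158, 66, 64], [13, 12, 14], 79)]
472 [(290, [159, 76, 60], [13, 11, 13], 77), (316, [158, 71, 63], [13, 13, 15], 78), (340, [159, 67, 65], [10, 12, 14], 78)]
476 [(290, [157, 75, 60], [11, 12, 13], 79), (316, [158, 72, 63], [11, 11, 13], 77), (340, [158, 67, 66], [12, 12, 13], 77)]
```

```bash
python3 -m handwheel '[{"delta_pos":[-2.0,-0.2,0],"yaw":0},{"delta_pos":[0,0,0],"yaw":0},{"delta_pos":[0,0,0],"yaw":0}]'
python3 - <<'E'
from fit import *
st=status.read_state(); p=get_image('wrist'); q=(cloud(p,st)-np.array([661.9,57.6,138.3]))@frame(.09)
for r in range(408,452,4): print(r,[(c,q[r,c].round(0).astype(int).tolist(),p['color'][r,c].tolist()) for c in (300,316,332) if not np.isnan(q[r,c,0])])
E
```

```text
clock: 32.03
eef_pos: [786.3, 99.0, 126.8]
tool_rot: [-3.141, -0.005, 0.092]
force: [-0.4, -0.4, 0.7]
width: 85.6
gripper_force: 0.0
408 [(300, [37, 12, -65], [12, 32, 72]), (316, [34, 1, -63], [12, 33, 74]), (332, [28, -11, -64], [9, 28, 65])]
412 [(300, [35, 12, -63], [10, 31, 72]), (316, [29, 0, -65], [9, 30, 72]), (332, [26, -10, -63], [9, 30, 72])]
416 [(300, [30, 12, -65], [9, 31, 72]), (316, [28, 1, -63], [11, 31, 73]), (332, [21, -12, -65], [10, 31, 72])]
420 [(300, [28, 12, -65], [11, 28, 65]), (316, [24, 1, -64], [9, 29, 72]), (332, [17, -12, -65], [12, 31, 73])]
424 [(300, [26, 12, -63], [10, 31, 72]), (316, [20, 0, -65], [10, 32, 73]), (332, [14, -12, -65], [8, 30, 71])]
428 [(300, [21, 12, -65], [12, 33, 74]), (316, [17, 0, -65], [8, 31, 72]), (332, [12, -11, -64], [9, 30, 71])]
432 [(300, [19, 12, -65], [8, 31, 72]), (316, [15, 1, -63], [10, 29, 63]), (332, [10, -10, -62], [7, 25, 58])]
436 [(300, [15, 12, -65], [9, 31, 72]), (316, [15, 3, -61], [8, 27, 63]), (332, [13, -7, -57], [9, 26, 62])]
440 [(300, [13, 12, -64], [8, 31, 72]), (316, [14, 4, -58], [7, 27, 64]), (332, [10, -7, -57], [11, 31, 72])]
444 [(300, [10, 12, -65], [8, 30, 69]), (316, [13, 5, -57], [10, 31, 72]), (332, [8, -6, -56], [11, 31, 71])]
448 [(300, [138, 72, 57], [13, 13, 15]), (316, [9, 5, -57], [8, 30, 70]), (332, [4, -7, -57], [10, 23, 47])]
```

```bash
python3 -m handwheel '[{"delta_pos":[-0.9,-0.1,0.6],"yaw":0},{"delta_pos":[0,0,0],"yaw":0},{"delta_pos":[0,0,0],"yaw":0}]'
python3 - <<'E'
from fit import *
st=status.read_state(); p=get_image('wrist'); q=(cloud(p,st)-np.array([661.9,57.6,138.3]))@frame(.09); r=np.hypot(q[...,0],q[...,1]); c=p['color'].astype(int); sat=c[...,2]-c[...,0]
for a,b in ((0,3),(3,5),(5,7),(7,9),(9,11),(11,14)):
    m=(r>=a)&(r<b)&(q[...,2]<-35)&(q[...,2]>-75)
    if m.sum(): print((a,b),m.sum(),np.percentile(q[m][:,2],[5,50,95]).round(1),c[m].mean(0).round())
E
```

```text
clock: 32.33
eef_pos: [777.7, 98.2, 131.0]
tool_rot: [-3.141, -0.004, 0.092]
force: [-0.1, 0.7, 0.5]
width: 84.9
gripper_force: 0.0
(5, 7) 7 [-57.7 -57.1 -57.1] [18. 35. 66.]
(7, 9) 43 [-58.  -56.9 -56.2] [11. 32. 72.]
(9, 11) 52 [-57.5 -57.  -56. ] [10. 32. 73.]
(11, 14) 158 [-64.5 -56.9 -56. ] [10. 32. 73.]
```

```bash
python3 -m handwheel '[{"delta_pos":[0,0,3],"yaw":0},{"delta_pos":[0,0,3],"yaw":0},{"delta_pos":[0,0,0],"yaw":0},{"delta_pos":[0,0,0],"yaw":0},{"delta_pos":[0,0,0],"yaw":0}]'
python3 -c "
from cell import ctrl
print(ctrl.finish_job())"
```

```text
clock: 32.8
eef_pos: [776.2, 98.0, 188.8]
tool_rot: [-3.142, -0.0, 0.092]
force: [-0.4, 0.1, -0.6]
width: 85.4
gripper_force: 0.0
the job is handed in; nothing more can be done
None
```

The job is handed in at about 33 s: the tray is home and the sleeve is at 5; the strip of the plug visible under the punch is level with its boss, and the mallet lies back on the mat with its head and handle end over it (no verdict came back).

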